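Make the light board ready for a drypoint plate

ROBOT

A 7-joint arm with a two-finger parallel gripper is mounted at the origin on the work surface. World frame = base frame: x ahead of the robot, y to its left, z up, the work surface at z = 0. Lengths are in m, angles in rad, forces in N, time in s.
With the tool pointing down it reaches from about 0.4 to 0.85 m from the base axis. Payload 10.4 kg.
Tool frame: the origin (TCP) lies at the very end of the fingers, on their centre line; the grasp point (between the pads) lies 19 mm behind it (manip.grip_point_offset is the distance from the TCP to the grasp point, in m); z points along the fingers, y is the line along which they close (so a half turn about z gives the same grasp; the last joint's range is limited). The gripper opens to 85 mm and grips with 20 to 120 N. Pads are 22 mm wide; open, the fingers measure 114 mm over their backs; the gripper's body (76 mm by 85 mm) begins 54 mm behind the grasp point. The pads swing forward as they close: fully open they stand 13 mm farther back than shut.
Start: joints at [-1.307, 0.332, -0.065, 1.46, 0.022, 1.35, -0.088], TCP at [0.177, 0.599, 0.231] pointing down, gripper open.
Joint ranges: [-2.6, 2.6], [-0.5, 2.12], [-1.47, 1.34], [0.16, 2.42], [-1.27, 4.41], [0.06, 2.06], [-2.6, 2.6]. Speed limits (rad/s): [2.22, 2.22, 2.79, 2.79, 3.14, 3.14, 3.14].

INTERFACE

Orientations are given as a unit quaternion [x, y, z, w].
In Python, from workcell import manip gives the robot as it stands. The module is installed in compiled form; this text tells all that it offers.
- The arm moves only by the tool step_arm, never from a script. Its argument "moves" is a list of rows, each a list of 7 numbers: the closure, from 0 (fully open) to 1 (shut), then the shift along the world's x, y, z in mm, then the turn, a rotation vector about the world's x, y, z in rad. In form: [[grip, tx, ty, tz, ax, ay, az], ...]. A call has 1 to 10 rows; each row is the pose to reach, as a shift and turn from the pose commanded when the call began; what a row does not reach only later rows make up. A row lasts 1/10 s, in which the tool goes at most 50 mm and 8.59 degrees, less where a joint would pass 70% of its speed; a pose out of reach is approached as far as the arm can. A call with a gripper value outside its range is refused whole. The fingers move at their own pace and stop on an object; "grip_force" is the grip in N (left out, the last holds). Time passes only in rows, so rows that repeat a pose let the fingers close. It gives the time, the measured TCP pose, the force, the opening and the grip force at its end, in the units of the state.
- manip.get_obs(): the state, without advancing time (a new reading comes with each control period).
- manip.camera(name): name is "scene" or "top" or "wrist"; returns a dict with "image" (480x640x3 uint8, blue, green, red), "K" (3x3 intrinsics, pixels), "rvec" (rotation vector, rad) and "tvec" (3), from world to camera coordinates, as OpenCV has them; the wrist camera has in their place "mount" (4x4, takes a point from camera to tool coordinates, whose origin is the TCP and whose axes are the flange's). Camera axes: x right, y down, z forward; pixel columns grow to the right and rows downward; lengths in m; the calibration is good to about 2 mm. A picture is of the moment at which its call begins: read the wrist's pose just before it. There is no depth.
- manip.hand_in(): hands the job in; it is judged then, once.
The state is a dict: "clock": time; "joint_pos": joint angles; "joint_velocities": joint speeds; "tau": joint torques, N m; "position": TCP position; "ee_rot": TCP orientation; "ft_force": force on the tool from outside, world axes, zero at the start; "torque": the same for the moment, N m; "grip_width": opening from 0.0 (shut) to 1.0 (fully open); "grasp_force": force on a finger pad.
Only numpy, scipy, OpenCV 4.12 (cv2) and the standard library are available. Lean on these libraries where they do the work, as an engineer would, in place of code of your own. Each camera call takes 0.05 s, during which the arm holds its last target. There are 200 camera calls.

TASK

First clear the light board: put every drypoint needle that lies on it into the slanted rack, point down and fully home, one to a slot. Then set the sliding stop so that its pointer stands over the blue tape on the fence, and lay the orange acrylic plate flat on the board, its short end up against the fence and its long side up against the right-hand side of the stop as the robot sees it. Only then slide the dimmer up until the fader's red line stands at its own blue tape; if anything gets knocked out of place, put it right, and leave the other things on the table where they are.

Things in the scene. Friction and masses are not known exactly. Their poses are not given: they have to be found in the camera images.
- light_board: LED light board, fixed: aluminium tray 240 (x) x 320 (y) x 22 mm with a white panel and a paper drawing on it. Origin: centre of the underside; x to its far side, y to its left; flat top at z = 22 mm. A steel fence, 12 mm high above the top, runs along the far side over the whole width, x = 85 to 100 mm; the plate's end is laid against its near face, x = 85 mm
- stop (a joint): sliding stop on the fence: travel in m along the board's +y, 0 (knob at board y -80 mm) to 0.2. Friction slide, about 5 N, stays where left. Black saddle 30 mm long with a red knob on top, and a black blade reaching from the fence 30 mm toward the near side (board x 55 to 85 mm), 12 mm wide in y (6 mm either side of the knob's axis), 10 mm high
- stop_knob (a point): centre of the flat top of the stop's red knob: upright cylinder 18 mm across, 22 mm high, top 62 mm above the board's underside. The stop's red pointer (3 mm wide, hanging down behind the fence) is at the same board y; the blade's right-hand face, for the plate, is 6 mm to the right (-y). Axes as the board's. Pinch it from above along the fence
- stop_tape: strip of blue masking tape stuck on the board's far margin behind the fence: the mark for the stop. 8 mm wide along the board's y, 16 mm long in x, paper-thin. Origin: its middle; y along the fence as the board's y
- dim_box: desk dimmer of the light board: black box with grey top, 60 (x) x 130 (y) x 45 mm high, fixed. Origin: centre of its underside; the fader slot runs along its y at x = +6 mm
- dimmer (a joint): the dimmer's fader: travel in m along the box's +y, 0 = dark (right-hand end, box y = -45 mm) to 0.09 = full. Friction slide (about 2 N), stays where it is left
- dimmer_top (a point): centre of the top of the white fader cap with a red centre line: 24 (x) x 14 (y) mm, 20 mm high, its top 67 mm above the box's underside (22 mm above the grey panel)
- dim_tape: strip of blue masking tape stuck beside the fader slot on its near (-x) side: the mark for the fader's centre line. 8 mm wide along the box's y, 16 mm long in x, paper-thin. Origin: its middle; y as the box's y
- rack: slanted wooden needle rack, fixed: base 115 (x) x 206 (y) x 10 mm and a block with four square slots side by side, each 22 x 22 mm and 75 mm deep, at rack y = -72, -24, 24 and 72 mm. They run down at 45 degrees from mouths that look up and to rack +x; mouth face square to the slots, wood above and below them 8 mm. Origin: centre of the underside
- rack_floor (a point): middle of the slots' floor between the second and third slot, at rack (-30, 0, 34) mm; a slot's floor centre is this point shifted by the slot's y. Axes as the rack's. From here the way out of a slot is the rack direction (0.707, 0, 0.707)
- plate: orange acrylic drypoint plate 120 (x) x 56 (y) x 8 mm thick, loose, 70 g, lying flat on the table. Origin: centre of its underside; x along its length. Either way round is the same
- needle1: drypoint needle, red handle, loose, 30 g, 145 mm long, lying on the light board; may be absent. Square handle 14 x 14 x 100 mm (x -50 to +50 mm) with a pale band near its tail, then a brass taper and a thin steel needle to x = +95 mm. Origin: middle of the handle's underside, long axis at z = 7 mm; x points to the needle's point. Lies still on its flats, balances near its origin
- needle1_tip (a point): the point of that needle, 95 mm ahead of the origin on its long axis
- needle2: drypoint needle, blue handle, loose, 30 g, 145 mm long, lying on the light board; may be absent. Square handle 14 x 14 x 100 mm (x -50 to +50 mm) with a pale band near its tail, then a brass taper and a thin steel needle to x = +95 mm. Origin: middle of the handle's underside, long axis at z = 7 mm; x points to the needle's point. Lies still on its flats, balances near its origin
- needle2_tip (a point): the point of that needle, 95 mm ahead of the origin on its long axis
- needle3: drypoint needle, yellow handle, loose, 30 g, 145 mm long, lying on the light board; may be absent. Square handle 14 x 14 x 100 mm (x -50 to +50 mm) with a pale band near its tail, then a brass taper and a thin steel needle to x = +95 mm. Origin: middle of the handle's underside, long axis at z = 7 mm; x points to the needle's point. Lies still on its flats, balances near its origin
- needle3_tip (a point): the point of that needle, 95 mm ahead of the origin on its long axis
- needle4: drypoint needle, green handle, loose, 30 g, 145 mm long, lying on the light board; may be absent. Square handle 14 x 14 x 100 mm (x -50 to +50 mm) with a pale band near its tail, then a brass taper and a thin steel needle to x = +95 mm. Origin: middle of the handle's underside, long axis at z = 7 mm; x points to the needle's point. Lies still on its flats, balances near its origin
- needle4_tip (a point): the point of that needle, 95 mm ahead of the origin on its long axis
- tape_roll: bystander, loose, to be left alone: roll of cream masking tape lying flat, 96 mm across, 36 mm high. Origin: centre of its underside
- brayer: bystander, loose, to be left alone: red-handled ink roller, 165 mm long, 40 mm high. Origin: centre of its underside
- tin: bystander, loose, to be left alone: paint tin 100 mm across, 115 mm high. Origin: centre of its underside
- ink_jar: bystander, loose, to be left alone: small amber ink jar with a black lid, 54 mm across, 55 mm high. Origin: centre of its underside
- lino_block: bystander, loose, to be left alone: brown lino block 80 x 120 x 18 mm. Origin: centre of its underside

How it is judged:
On the way, in this order (a step that is already met when the one before it is completed fails the run):
1. every needle on the board has been put in the rack, point down and home (x of needle1_tip in the frame of rack_floor between -0.02 and 0.015 m and z of needle1_tip in the frame of rack_floor between -0.025 and 0.015 m and y of needle1_tip in the frame of rack_floor between -0.09 and 0.09 m and angle between needle1's own x axis and vertical between 2.056 and 2.656 rad and x of needle2_tip in the frame of rack_floor between -0.02 and 0.015 m and z of needle2_tip in the frame of rack_floor between -0.025 and 0.015 m and y of needle2_tip in the frame of rack_floor between -0.09 and 0.09 m and angle between needle2's own x axis and vertical between 2.056 and 2.656 rad and x of needle3_tip in the frame of rack_floor between -0.02 and 0.015 m and z of needle3_tip in the frame of rack_floor between -0.025 and 0.015 m and y of needle3_tip in the frame of rack_floor between -0.09 and 0.09 m and angle between needle3's own x axis and vertical between 2.056 and 2.656 rad and x of needle4_tip in the frame of rack_floor between -0.02 and 0.015 m and z of needle4_tip in the frame of rack_floor between -0.025 and 0.015 m and y of needle4_tip in the frame of rack_floor between -0.09 and 0.09 m and angle between needle4's own x axis and vertical between 2.056 and 2.656 rad), for 0.2 s.
2. the stop is at its tape and the plate lies against fence and stop (y of stop_knob in the frame of stop_tape between -0.004 and 0.004 m and x of plate in the frame of light_board between 0.0205 and 0.028 m and y of plate in the frame of stop_knob between -0.0385 and -0.0315 m and z of plate in the frame of light_board between 0.019 and 0.026 m and angle between the x axis of plate and the x axis of light_board, either way round below 0.08 rad), for 0.2 s.
3. the dimmer is at its tape (y of dimmer_top in the frame of dim_tape between -0.004 and 0.004 m), for 0.2 s.
At the end, for the whole second after the job is handed in: Needles in slots, point down, points within 15 mm of the floor in rack x and z, within 0.3 rad of 45 degrees; stop pointer and fader each within 4 mm of the middle of their tape; plate flat on the board, within 4.5 mm of fence and of stop face, square to 0.08 rad; all released and at rest (all of step 1 and all of step 2 and all of step 3 and linear speed of each of plate, needle1, needle2, needle3, needle4 below 0.02 m/s); the robot touches nothing.
It fails at once if the tape roll is shifted more than 40 mm (distance of tape_roll from where it was at the start of the episode above 0.04 m).
It fails at once if the brayer is shifted more than 40 mm (distance of brayer from where it was at the start of the episode above 0.04 m).
It fails at once if the tin is shifted more than 40 mm (distance of tin from where it was at the start of the episode above 0.04 m).
It fails at once if the ink jar is shifted more than 40 mm (distance of ink_jar from where it was at the start of the episode above 0.04 m).
It fails at once if the lino block is shifted more than 40 mm (distance of lino_block from where it was at the start of the episode above 0.04 m).
Of needle1, needle2, needle3, needle4 only 3 to 4 are there at a start; the rules pass over those that are not, and their reading is None.
At some moment in a run one of plate may be knocked a few centimetres aside while the robot is not near it.
Once in a run the grip may slacken for a moment while it holds something.
It also fails if it takes over 200 s, if anything falls off the work surface, if the arm or the gripper's body presses on something with over 40 N, if the wrist force passes 120 N, or if a joint passes its speed limit or range.

## Working session

There is one attempt and no reset: what is moved stays moved. The work goes in short steps, Python scripts to look and compute and a tool call to move; the robot and the scene stay as the last step left them, time stands still between calls to the robot, and variables do not carry over. Pictures are saved under pics/ and viewed, at most 14 in all, crops included, and the job is handed in when it is done.

Besides the shell and the picture viewer there is one more tool, called after "Call:" by a JSON object that holds its "fn" and its "kwargs". step_arm: Moves the arm, as the interface text tells. Its arguments: {"type":"object","properties":{"moves":{"type":"array","items":{"type":"array","items":{"type":"number"}}},"grip_force":{"type":"number"}},"required":["moves"]}

```bash
mkdir -p pics; python3 - <<'E'
from workcell import manip
import cv2,pickle
d={}
for n in("scene","top","wrist"):
    c=manip.camera(n);d[n]=c;cv2.imwrite(f"pics/a_{n}.png",c["image"])
    print(n,c["K"].tolist(),c.get("rvec"),c.get("tvec"),c.get("mount"))
pickle.dump(d,open("a.pkl","wb"))
print(manip.get_obs(),manip.grip_point_offset)
E
```

```text
scene [[455.76763782452326, 0.0, 321.9126727394588], [0.0, 455.76763782452326, 251.51589882026892], [0.0, 0.0, 1.0]] [ 2.48155187  0.73797046 -0.22189711] [-0.48648317 -0.23063886  1.40870723] None
top [[515.535391759315, 0.0, 314.99702782518006], [0.0, 515.535391759315, 235.4709106710903], [0.0, 0.0, 1.0]] [ 2.18587045 -2.15989134  0.07666464] [-0.02479539  0.56890961  1.07728367] None
wrist [[351.2046185335888, 0.0, 321.8794488003537], [0.0, 351.2046185335888, 236.61395398303947], [0.0, 0.0, 1.0]] None None [[-7.88287605e-04 -9.54027293e-01 -2.99718706e-01  7.64498682e-02]
 [ 9.99999677e-01 -7.98640143e-04 -8.79586642e-05  1.71120064e-04]
 [-1.55452424e-04 -2.99718679e-01  9.54027615e-01 -1.42556276e-01]
 [ 0.00000000e+00  0.00000000e+00  0.00000000e+00  1.00000000e+00]]
{'clock': 0.15, 'joint_pos': array([-1.30662376,  0.33271916, -0.06474575,  1.4607246 ,  0.02162078,
        1.3498746 , -0.08848191]), 'joint_velocities': array([-0.00061418, -0.00167003,  0.00083441, -0.00307388,  0.00014549,
       -0.00086877,  0.00102858]), 'tau': array([ 1.48082428e-03, -6.25829816e+01,  4.96063416e-02, -3.91853678e+01,
        1.63856655e-02,  7.65605742e-03,  3.62323794e-05]), 'position': array([0.17669014, 0.59922729, 0.23071488]), 'ee_rot': array([ 1.42854702e-01,  9.89743537e-01, -5.12213598e-04, -4.98348310e-05]), 'ft_force': array([ 0.82095534,  0.37937521, -0.94574673]), 'torque': array([0.02637932, 0.01158899, 0.0260613 ]), 'grasp_force': 0.0, 'grip_width': 1.0028007678557298} 0.0187
```

View pics/a_top.png

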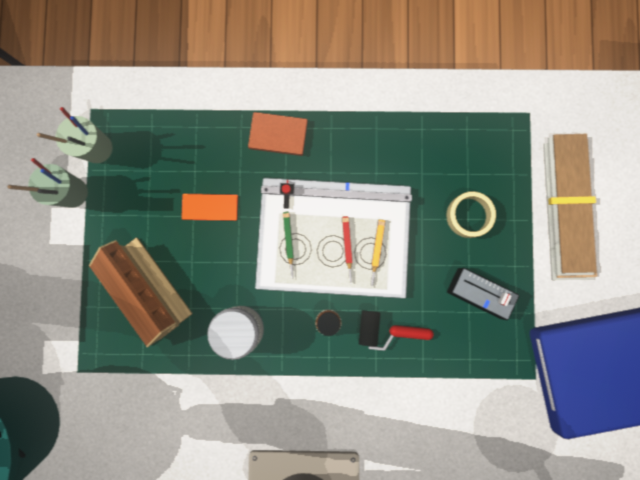

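View pics/a_scene.png

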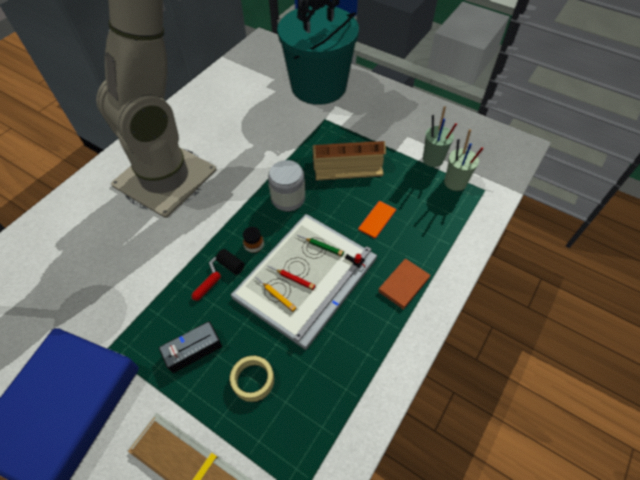

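```bash
cat > h.py <<'E'
import numpy as np,cv2,pickle
from scipy.spatial.transform import Rotation as R
def cam(c,obs=None):
    "returns R(cam->world), origin, K"
    if c.get("rvec") is not None:
        A=cv2.Rodrigues(np.array(c["rvec"],float))[0];return A.T,-A.T@np.array(c["tvec"]).ravel(),c["K"]
    T=np.eye(4);T[:3,:3]=R.from_quat(obs["ee_rot"]).as_matrix();T[:3,3]=obs["position"]
    M=T@np.array(c["mount"]);return M[:3,:3],M[:3,3],c["K"]
def ray(C,uv,z):
    A,o,K=C;d=A@np.linalg.solve(K,[uv[0],uv[1],1.]);return o+d*(z-o[2])/d[2]
def proj(C,p):
    A,o,K=C;q=K@(A.T@(np.array(p)-o));return q[:2]/q[2]
def snap(n,name):
    from workcell import manip
    obs=manip.get_obs();c=manip.camera(n);cv2.imwrite(f"pics/{name}.png",c["image"])
    C=cam(c,obs);pickle.dump((C,c["image"]),open(name+".pkl","wb"));return C,c["image"]
def load(name): return pickle.load(open(name+".pkl","rb"))
def crop(im,x0,y0,x1,y1,s,name):
    cv2.imwrite(f"pics/{name}.png",cv2.resize(im[y0:y1,x0:x1],None,fx=s,fy=s,interpolation=cv2.INTER_CUBIC))
E
python3 - <<'E'
from h import *
d=pickle.load(open("a.pkl","rb"))
for n in("top","scene"):
    C=cam(d[n]);print(n,C[1],proj(C,[0.177,0.599,0.231]),proj(C,[0,0,0]));pickle.dump((C,d[n]["image"]),open(n+"0.pkl","wb"))
C=cam(d["top"])
for nm,uv,z in[("board",(334,243),.022),("knob",(288,188),.062),("tape",(347,187),.022),("plate",(210,207),.008),("tin",(236,332),.115),("jar",(328,322),.055),("brayer",(410,332),.02),("rack",(140,295),.05),("dim",(483,293),.045),("roll",(471,215),.036),("lino",(278,134),.018)]:
    print(nm,ray(C,uv,z).round(3))
im=d["top"]["image"]
crop(im,245,170,425,305,4.4,"c1")
E
```

```text
top [ 0.47786731 -0.03238033  1.12044964] [-55.1048463  452.74796409] [303.13116348 507.72329   ]
scene [ 0.93300809 -0.52843552  1.06045651] [318.26307142  29.4058433 ] [164.51780835 176.89590108]
board [ 0.554 -0.059  0.022]
knob [0.664 0.039 0.062]
tape [ 0.675 -0.086  0.022]
plate [0.63  0.212 0.008]
tin [0.373 0.131 0.115]
jar [ 0.389 -0.047  0.055]
brayer [ 0.368 -0.22   0.02 ]
rack [0.439 0.343 0.05 ]
dim [ 0.452 -0.367  0.045]
roll [ 0.615 -0.347  0.036]
lino [0.791 0.066 0.018]
```

View pics/a_wrist.png

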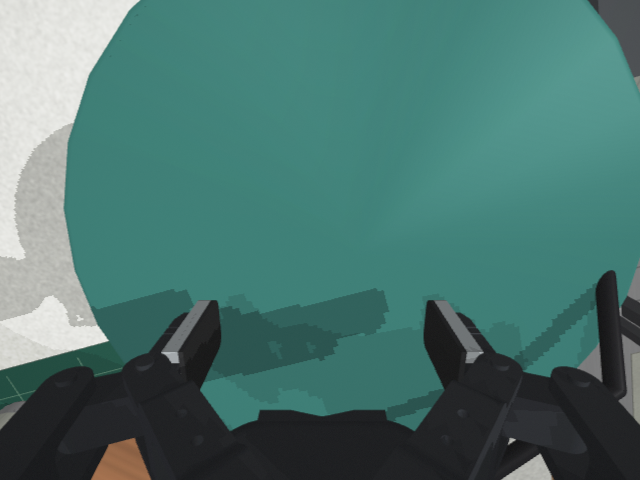

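The wrist view shows the gripper above a teal bucket. The top view shows three needles (green, red and yellow), the stop at its left end, and the blue tapes. I'll raise the arm and move it over the board.

Call:
{"fn": "step_arm", "kwargs": {"moves": [[0,0,0,200,0,0,0],[0,0,0,200,0,0,0],[0,0,0,200,0,0,0],[0,0,0,200,0,0,0],[0,473,-659,170,0,0,0.287],[0,473,-659,170,0,0,0.287],[0,473,-659,170,0,0,0.287],[0,473,-659,170,0,0,0.287],[0,473,-659,170,0,0,0.287],[0,473,-659,170,0,0,0.287]]}}

```text
clock: 1.15
position: [0.3524, 0.3539, 0.4201]
ee_rot: [-0.0, 1.0, 0.0, -0.0]
ft_force: [0.9, 0.9, 0.2]
grip_width: 0.996
grasp_force: 0.0
```

```bash
python3 -c "
from h import *
C,im=load('top0');crop(im,80,170,260,350,3.3,'c2')"
```

```text
(no output)
```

View pics/c1.png

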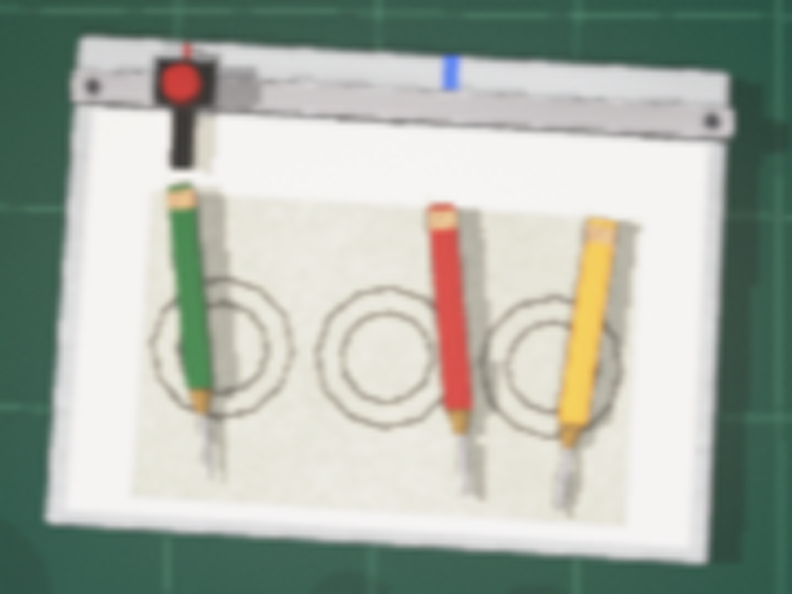

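Call:
{"fn": "step_arm", "kwargs": {"moves": [[0,285,-395,-110,0,0,0],[0,285,-395,-110,0,0,0],[0,285,-395,-110,0,0,0],[0,285,-395,-110,0,0,0],[0,285,-395,-110,0,0,0],[0,285,-395,-110,0,0,0],[0,285,-395,-110,0,0,0],[0,285,-395,-110,0,0,0],[0,285,-395,-110,0,0,0],[0,285,-395,-110,0,0,0]]}}

```text
clock: 2.15
position: [0.6374, -0.0406, 0.3096]
ee_rot: [-0.0, 1.0, 0.0, -0.0]
ft_force: [1.3, 0.9, 1.0]
grip_width: 0.998
grasp_force: 0.0
```

```bash
python3 - <<'E'
from h import *
C,im=snap("wrist","w1");print(C[1])
E
```

```text
[ 0.56103767 -0.04064021  0.45217835]
```

View pics/w1.png

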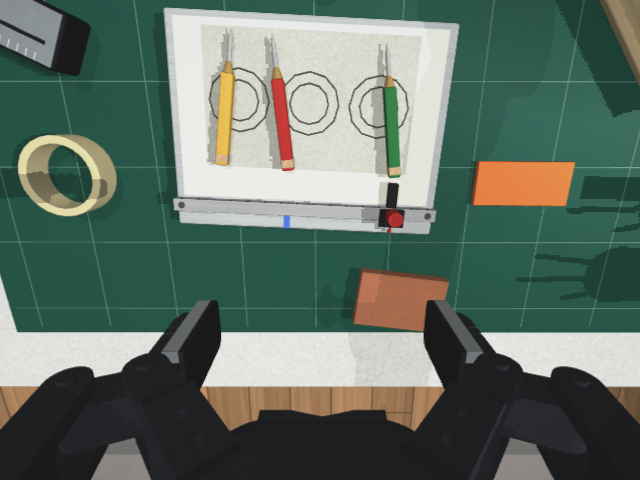

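```bash
cat > seg.py <<'E'
from h import *
HS={"red":[(0,130,70,6,255,255),(174,130,70,180,255,255)],"yellow":[(19,120,90,30,255,255)],"green":[(50,90,50,75,255,255)],"orange":[(8,190,150,17,255,255)],"blue":[(105,90,120,125,255,255)]}
def seg(im,c,roi):
    h=cv2.cvtColor(im,cv2.COLOR_BGR2HSV);m=0
    for a in HS[c]: m=m|cv2.inRange(h,a[:3],a[3:])
    k=np.zeros_like(m);x0,y0,x1,y1=roi;k[y0:y1,x0:x1]=m[y0:y1,x0:x1]
    n,l,s,_=cv2.connectedComponentsWithStats(k)
    i=1+np.argmax(s[1:,4]);return (l==i)
def rect(C,im,c,roi,z):
    m=seg(im,c,roi);ys,xs=np.nonzero(m)
    P=np.array([ray(C,(x,y),z)[:2] for x,y in zip(xs,ys)])
    r=cv2.minAreaRect((P*1000).astype(np.float32));b=cv2.boxPoints(r)
    e=[b[1]-b[0],b[2]-b[1]];L=max(e,key=np.linalg.norm)
    a=np.arctan2(L[1],L[0]);a=(a+np.pi/2)%np.pi-np.pi/2
    return np.round(r[0],1),np.round(sorted(r[1]),1),round(a,4)
E
python3 - <<'E'
from seg import *
for nm,rois in(("w1",{"red":(260,60,300,175),"yellow":(205,55,240,168),"green":(375,60,405,180),"orange":(465,150,585,215)}),("top0",{"red":(335,210,360,275),"yellow":(365,215,390,275),"green":(278,208,300,268),"orange":(175,185,245,225)})):
    C,im=load(nm)
    for c,r in rois.items(): print(nm,c,*rect(C,im,c,r,.036 if c!="orange" else .008))
    z=.022
C,im=load("w1");print([ray(C,p,.022)[:2].round(4) for p in[(165,9),(458,24),(431,234),(179,222)]])
print("tape",ray(C,(286.5,222),.022),"knob",ray(C,(396,219),.062))
crop(im,160,180,450,245,2.7,"c3")
C,im=load("top0");print([ray(C,p,.022)[:2].round(4) for p in[(245+47/4.4,170+521/4.4),(245+706/4.4,170+562/4.4),(245+728/4.4,170+73/4.4),(245+80/4.4,170+37/4.4)]])
print("tape",ray(C,(245+451/4.4,170+72/4.4),.022),"knob",ray(C,(245+181/4.4,170+84/4.4),.062))
E
```

```text
w1 red [554.7 -85.4] [13.7 87. ] 0.0921
w1 yellow [ 543.3 -148.1] [16.  97.9] -0.1458
w1 green [563.1  38.2] [14.1 86.5] 0.1149Traceback (most recent call last):
  File "<stdin>", line 4, in <module>
  File "seg.py", line 10, in rect
    m=seg(im,c,roi);ys,xs=np.nonzero(m)
  File "seg.py", line 8, in seg
    i=1+np.argmax(s[1:,4]);return (l==i)
        ~~~~~~~~~^^^^^^^^^
    return _wrapfunc(a, 'argmax', axis=axis, out=out, **kwds)
    return bound(*args, **kwds)
ValueError: attempt to get argmax of an empty sequence
```

View pics/c2.png

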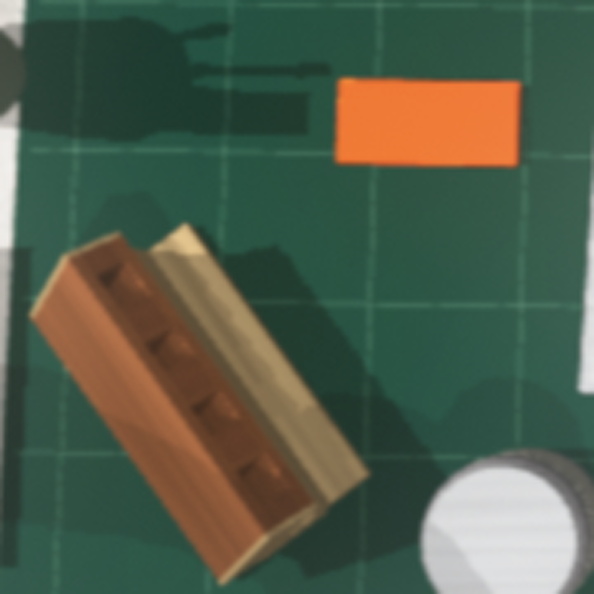

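The c2 crop shows the rack: its base's mouth-side edge runs from (185,225) to (368,472), and the four slots sit up-left of that edge. The orange plate is near (427,122). I'll fix the segmentation.

```bash
sed -i 's/"orange":\[(8,190,150,17,255,255)\]/"orange":[(5,150,90,18,255,255)]/' seg.py; python3 - <<'E'
from seg import *
for nm,rois in(("w1",{"orange":(465,150,585,215)}),("top0",{"red":(335,210,360,275),"yellow":(365,215,390,275),"green":(278,208,300,268),"orange":(175,185,245,225)})):
    C,im=load(nm)
    for c,r in rois.items():
        try: print(nm,c,*rect(C,im,c,r,.036 if c!="orange" else .008))
        except Exception as e: print(nm,c,e)
def cen(C,im,c,roi,z):
    ys,xs=np.nonzero(seg(im,c,roi));return (xs.mean().round(1),ys.mean().round(1)),ray(C,(xs.mean(),ys.mean()),z).round(4)
C,im=load("w1");B=[ray(C,p,.022)[:2] for p in[(165,9),(458,24),(431,234),(179,222)]];print(np.round(B,4),np.mean(B,0))
print("tape",cen(C,im,"blue",(270,205,300,235),.022),"knob",cen(C,im,"red",(380,205,406,230),.055))
C,im=load("top0");B=[ray(C,p,.022)[:2] for p in[(245+706/4.4,170+562/4.4),(245+47/4.4,170+521/4.4),(245+80/4.4,170+37/4.4),(245+728/4.4,170+73/4.4)]];print(np.round(B,4),np.mean(B,0))
print("tape",cen(C,im,"blue",(335,175,360,197),.022),"knob",cen(C,im,"red",(278,178,298,200),.055))
q=[ray(C,(80+a/3.3,170+b/3.3),.010)[:2] for a,b in((185,225),(368,472))]
d=q[0]-q[1];y=d/np.linalg.norm(d);x=np.array([y[1],-y[0]]);o=(q[0]+q[1])/2-.0575*x
print("rack",q,np.linalg.norm(d),"yaw",np.arctan2(x[1],x[0]),"o",o,"floor",o-.03*x)
E
```

```text
w1 orange [630.2 212.4] [ 55.7 121.4] 1.5601
top0 red [555.1 -85.8] [11.4 85.4] 0.0973
top0 yellow [ 548.6 -150.1] [13.4 88.5] -0.1463
top0 green [563.3  38.8] [ 9.6 83.5] 0.1001
top0 orange [630.2 213.4] [ 57.1 120.9] -1.5603
[[ 0.4417 -0.2077]
 [ 0.4558  0.1064]
 [ 0.6927  0.0994]
 [ 0.6767 -0.2215]] [ 0.5667278  -0.05585193]
tape ((np.float64(286.5), np.float64(221.6)), array([ 0.6762, -0.0853,  0.022 ])) knob ((np.float64(393.6), np.float64(218.2)), array([0.6633, 0.0432, 0.055 ]))
[[ 0.4395 -0.2107]
 [ 0.4551  0.1066]
 [ 0.6917  0.0955]
 [ 0.6771 -0.2219]] [ 0.56586006 -0.05763876]
tape ((np.float64(347.0), np.float64(185.5)), array([ 0.6781, -0.0856,  0.022 ])) knob ((np.float64(285.8), np.float64(188.4)), array([0.6645, 0.0439, 0.055 ]))
rack [array([0.55994286, 0.37036826]), array([0.40064837, 0.24448203])] 0.20303220697184196 yaw -0.902014334351696 o [0.44464385 0.35253835] floor [0.42604292 0.37607567]
```

Call:
{"fn": "step_arm", "kwargs": {"moves": [[0,-90,370,-10,0,0,0],[0,-90,370,-10,0,0,0],[0,-90,370,-10,0,0,0],[0,-90,370,-10,0,0,0],[0,-90,370,-10,0,0,0],[0,-90,370,-10,0,0,0],[0,-90,370,-10,0,0,0],[0,-90,370,-10,0,0,0],[0,-90,370,-10,0,0,0]]}}

```text
clock: 3.1
position: [0.5434, 0.3371, 0.2989]
ee_rot: [-0.004, 1.0, 0.0, -0.001]
ft_force: [0.3, -0.4, -0.4]
grip_width: 1.0
grasp_force: 0.0
```

```bash
python3 - <<'E'
from h import *
C,im=snap("wrist","w2");print(C[1]);from workcell import manip
print(manip.get_obs()["joint_pos"].round(2))
crop(im,130,0,530,300,2,"c4")
E
```

```text
[0.46741991 0.33631373 0.44161995]
[-0.87  0.35  0.34  1.33 -0.11  1.49  1.03]
```

View pics/c4.png

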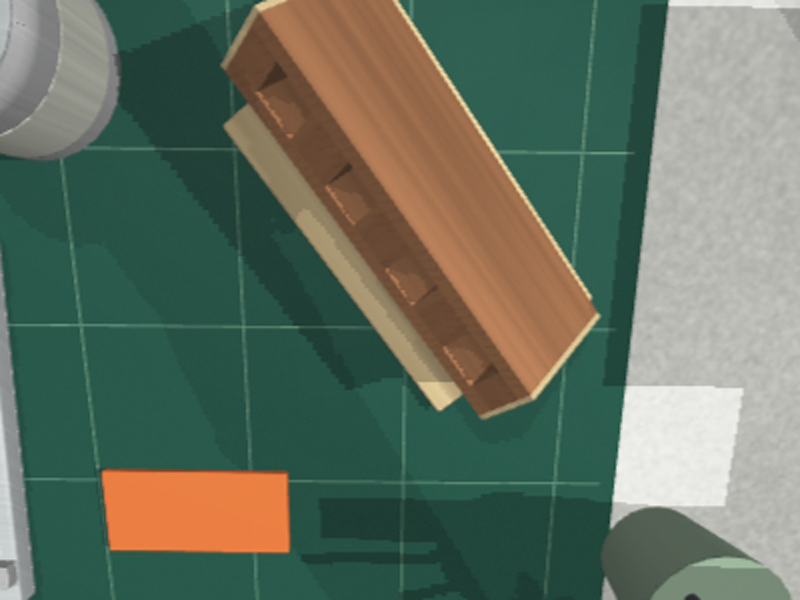

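```bash
python3 - <<'E'
from h import *
from scipy.optimize import least_squares
W,_=load("w2");T,_=load("top0")
pts=[]
for lab,a,b in((("b",-1),(225,125),(368,472)),(("b",1),(440,410),(185,225)),(("u",-1),(262,8),(262,528)),(("u",1),(532,398),(68,256)),(("l",-1),(222,68),(325,505)),(("l",1),(483,418),(120,233))):
    pts.append((lab,W,(130+a[0]/2,a[1]/2),0));pts.append((lab,T,(80+b[0]/3.3,170+b[1]/3.3),1))
def f(v,use=(0,1)):
    ox,oy,yw,h=v[:4];r=[]
    for (k,s),C,uv,c in pts:
        if c not in use: continue
        p={"b":(.0575,.103*s,.010),"u":(.0096,h*s,.1004),"l":(.0364,h*s,.0736)}[k]
        q=np.array([ox+p[0]*np.cos(yw)-p[1]*np.sin(yw),oy+p[0]*np.sin(yw)+p[1]*np.cos(yw),p[2]])
        r+=list(proj(C,q)-uv)
    return np.array(r)
for use in((0,),(1,),(0,1)):
    s=least_squares(f,[.44,.35,-.9,.1],args=(use,),loss="soft_l1");o,y=s.x[:2],s.x[2]
    print(use,s.x.round(4),"rms",np.sqrt((f(s.x,use)**2).mean()).round(2),"floor",(o-.03*np.array([np.cos(y),np.sin(y)])).round(4))
print(f(s.x).reshape(-1,2).round(1).tolist())
E
```

```text
(0,) [ 0.4455  0.3554 -0.9147  0.1044] rms 0.9 floor [0.4272 0.3791]
(1,) [ 0.4458  0.3524 -0.909   0.1034] rms 1.12 floor [0.4274 0.3761]
(0, 1) [ 0.4455  0.3546 -0.9136  0.1043] rms 1.24 floor [0.4271 0.3784]
[[-1.5, -0.1], [-0.8, 0.7], [-0.7, 1.6], [-0.7, -1.0], [-1.6, 0.2], [0.3, 2.3], [0.5, -0.4], [-1.5, -0.1], [1.2, -0.1], [-3.8, -0.2], [-1.0, -0.3], [-0.9, -0.3]]
```

Call:
{"fn": "step_arm", "kwargs": {"moves": [[0.45,38,-290,-60,0,0,0.108],[0.45,38,-290,-60,0,0,0.108],[0.45,38,-290,-60,0,0,0.108],[0.45,38,-290,-60,0,0,0.108],[0.45,38,-290,-60,0,0,0.108],[0.45,38,-290,-180,0,0,0.108],[0.45,38,-290,-200,0,0,0.108],[0.45,38,-290,-200,0,0,0.108],[0.45,38,-290,-200,0,0,0.108],[0.45,38,-290,-200,0,0,0.108]]}}

```text
clock: 4.15
position: [0.5841, 0.0398, 0.1002]
ee_rot: [-0.053, 0.999, -0.0, -0.001]
ft_force: [0.6, -0.6, 1.3]
grip_width: 0.55
grasp_force: 0.0
```

Call:
{"fn": "step_arm", "kwargs": {"moves": [[0.45,1,1,-40,0,0,0],[0.45,1,1,-70,0,0,0],[0.45,1,1,-76,0,0,0],[0.45,1,1,-76,0,0,0],[1,1,1,-76,0,0,0],[1,1,1,-76,0,0,0],[1,1,1,-76,0,0,0],[1,1,1,-76,0,0,0],[1,1,1,-76,0,0,0],[1,1,1,-76,0,0,0]], "grip_force": 50}}

```text
clock: 5.15
position: [0.587, 0.0422, 0.0264]
ee_rot: [-0.054, 0.999, 0.0, 0.002]
ft_force: [-1.6, -0.0, 8.3]
grip_width: 0.144
grasp_force: 50.1
```

Call:
{"fn": "step_arm", "kwargs": {"moves": [[1,0,0,40,0,0,0],[1,0,0,90,0,0,0],[1,0,0,140,0,0,0],[1,0,0,176,0,0,0],[1,0,0,176,0,0,0],[1,0,0,176,0,0,0]]}}

```text
clock: 5.75
position: [0.5861, 0.042, 0.2017]
ee_rot: [-0.054, 0.999, 0.0, 0.001]
ft_force: [-0.7, 0.0, -1.0]
grip_width: 0.144
grasp_force: 49.0
```

```bash
cat > ins.py <<'E'
from seg import *
YW=-.912;FL=np.array([.427,.378,.034])
xr=np.array([np.cos(YW),np.sin(YW),0]);yr=np.array([-xr[1],xr[0],0]);k=np.array([0,0,1.])
out=.70711*(xr+k);Rt=np.c_[-out,yr,.70711*(xr-k)]
def inhand(c,roi,name):
    "needle rect in the tool frame from the wrist camera"
    from workcell import manip
    o=manip.get_obs();w=manip.camera("wrist");cv2.imwrite(f"pics/{name}.png",w["image"])
    M=np.array(w["mount"]);C=(M[:3,:3],M[:3,3],w["K"]);pickle.dump((C,w["image"]),open(name+".pkl","wb"))
    return C,w["image"]
def plan(slot_y,tip,svals):
    "tip in tool frame -> moves from the present measured pose"
    from workcell import manip
    o=manip.get_obs();R0=R.from_quat(o["ee_rot"])
    print("rotvec",(R.from_matrix(Rt)*R0.inv()).as_rotvec().round(3),"pos",o["position"].round(4))
    for s in svals:
        p=FL+slot_y*yr+s*out-Rt@tip
        print(s,"TCP",p.round(4),"shift mm",((p-o["position"])*1000).round(1))
E
python3 - <<'E'
from ins import *
C,im=inhand("green",(0,0,640,480),"g1")
h=cv2.cvtColor(im,cv2.COLOR_BGR2HSV)
m=seg(im,"green",(200,0,440,330));ys,xs=np.nonzero(m);print(len(xs),xs.min(),xs.max(),ys.min(),ys.max())
P=np.array([ray(C,p,-.0096)[:2] for p in zip(xs,ys)])*1000
print(P.min(0).round(1),P.max(0).round(1));print(cv2.fitLine(P.astype(np.float32),cv2.DIST_L2,0,.01,.01).ravel())
plan(.024,np.array([.112,0,-.003]),[.13,.09,.004])
crop(im,170,0,490,330,1.8,"c5")
E
```

```text
5893 304 339 151 329
[-7.3 -6.8] [67.7  6.7]
[ 9.9999714e-01 -2.3804866e-03  3.3486336e+01 -3.0729761e-02]
rotvec [-0.321 -0.754 -0.966] pos [0.5853 0.042  0.2002]
0.13 TCP [0.552  0.2557 0.203 ] shift mm [-33.3 213.7   2.8]
0.09 TCP [0.5347 0.2781 0.1747] shift mm [-50.6 236.  -25.5]
0.004 TCP [0.4975 0.3262 0.1139] shift mm [-87.9 284.1 -86.3]
```

View pics/c5.png

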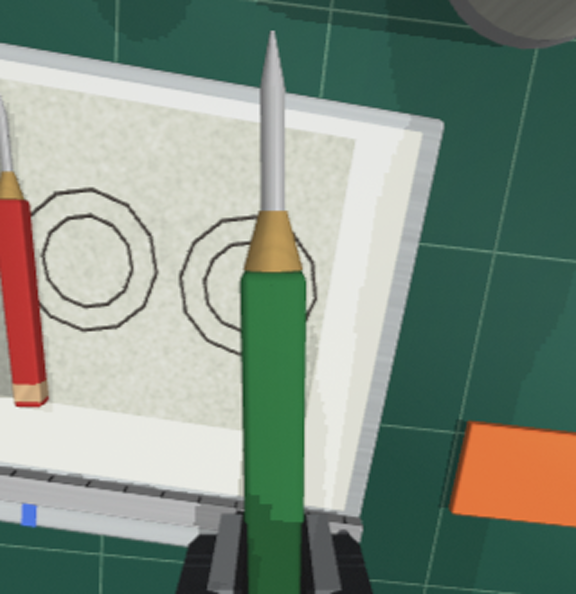

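Call:
{"fn": "step_arm", "kwargs": {"moves": [[1,-33,214,20,-0.321,-0.754,-0.966],[1,-33,214,20,-0.321,-0.754,-0.966],[1,-33,214,20,-0.321,-0.754,-0.966],[1,-33,214,20,-0.321,-0.754,-0.966],[1,-33,214,20,-0.321,-0.754,-0.966],[1,-33,214,20,-0.321,-0.754,-0.966],[1,-33,214,20,-0.321,-0.754,-0.966],[1,-33,214,20,-0.321,-0.754,-0.966],[1,-33,214,20,-0.321,-0.754,-0.966],[1,-33,214,20,-0.321,-0.754,-0.966]]}}

```text
clock: 6.8
position: [0.5517, 0.2562, 0.2191]
ee_rot: [0.408, 0.828, -0.17, 0.345]
ft_force: [1.0, -1.1, -0.4]
grip_width: 0.144
grasp_force: 49.1
```

```bash
python3 - <<'E'
from ins import *
from workcell import manip
print(manip.get_obs()["joint_pos"].round(2))
plan(.024,np.array([.1125,0,-.003]),[.13,.09,.05,.004])
E
```

```text
[-1.27  0.39  0.44  1.68  0.63  1.33 -0.41]
rotvec [0.003 0.003 0.003] pos [0.5517 0.2562 0.2191]
0.13 TCP [0.5522 0.2554 0.2034] shift mm [  0.6  -0.7 -15.8]
0.09 TCP [0.5349 0.2778 0.1751] shift mm [-16.7  21.6 -44. ]
0.05 TCP [0.5176 0.3002 0.1468] shift mm [-34.1  44.  -72.3]
0.004 TCP [0.4977 0.3259 0.1143] shift mm [ -54.    69.7 -104.9]
```

Call:
{"fn": "step_arm", "kwargs": {"moves": [[1,0,0,-16,0,0,0],[1,-8,11,-30,0,0,0],[1,-17,22,-44,0,0,0],[1,-17,22,-44,0,0,0],[1,-17,22,-44,0,0,0]]}}

```text
clock: 7.3
position: [0.5356, 0.2779, 0.1763]
ee_rot: [0.407, 0.83, -0.169, 0.343]
ft_force: [-0.2, 0.9, -0.1]
grip_width: 0.145
grasp_force: 49.1
```

```bash
python3 - <<'E'
from ins import *
C,im=snap("wrist","w3");crop(im,170,0,490,300,2,"c6")
plan(.024,np.array([.1125,0,-.003]),[.09,.004])
for p in([FL+.024*yr+.075*out]+[FL+.024*yr+.075*out+a*yr+b*np.cross(out,yr) for a,b in((.011,.011),(-.011,.011),(-.011,-.011),(.011,-.011))]): print(((proj(C,p)-[170,0])*2).round())
E
```

```text
rotvec [-0.     0.     0.001] pos [0.5361 0.2775 0.1769]
0.09 TCP [0.5349 0.2778 0.1751] shift mm [-1.1  0.3 -1.8]
0.004 TCP [0.4977 0.3259 0.1143] shift mm [-38.3  48.4 -62.6]
[299. -71.]
[ 371. -102.]
[ 227. -102.]
[240. -44.]
[360. -44.]
```

View pics/c6.png

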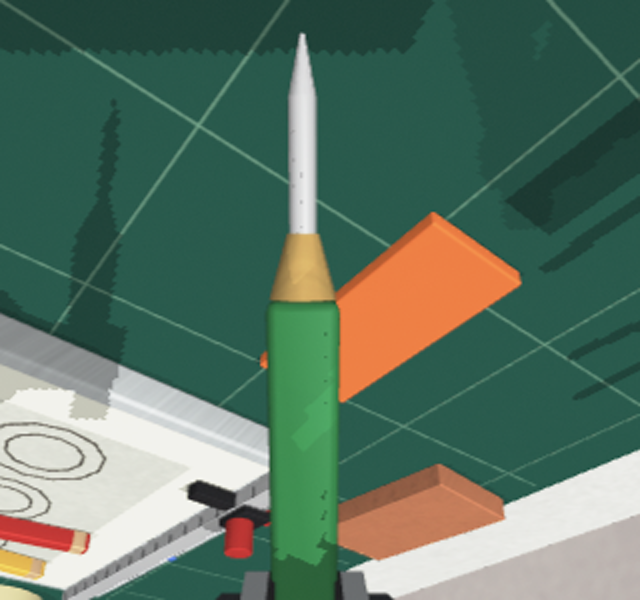

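Call:
{"fn": "step_arm", "kwargs": {"moves": [[1,-5,6,-9,0,0,0],[1,-9,11,-16,0,0,0],[1,-13,17,-23,0,0,0],[1,-18,22,-30,0,0,0],[1,-18,22,-30,0,0,0]]}}

```text
clock: 7.85
position: [0.5163, 0.3011, 0.1448]
ee_rot: [0.406, 0.83, -0.169, 0.343]
ft_force: [0.1, 0.2, -0.1]
grip_width: 0.145
grasp_force: 49.1
```

```bash
python3 - <<'E'
from ins import *
plan(.024,np.array([.1125,0,-.003]),[.05,.004])
C,im=snap("top","t1");crop(im,80,220,200,350,4.6,"c7")
E
```

```text
rotvec [ 0.001 -0.001 -0.001] pos [0.5163 0.3011 0.1448]
0.05 TCP [0.5176 0.3002 0.1468] shift mm [ 1.3 -0.9  2. ]
0.004 TCP [0.4977 0.3259 0.1143] shift mm [-18.6  24.8 -30.6]
```

View pics/c7.png

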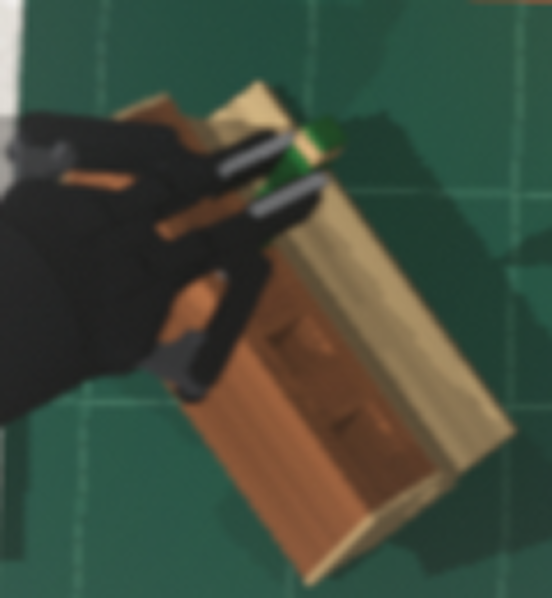

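The crop shows the green needle entering the third slot with almost no force. I'll go on to home.

Call:
{"fn": "step_arm", "kwargs": {"moves": [[1,-5,6,-8,0,0,0],[1,-9,12,-15,0,0,0],[1,-14,19,-23,0,0,0],[1,-19,25,-31,0,0,0],[1,-19,25,-31,0,0,0],[1,-19,25,-31,0,0,0]]}}

```text
clock: 8.5
position: [0.4986, 0.325, 0.1151]
ee_rot: [0.407, 0.829, -0.169, 0.344]
ft_force: [0.2, -0.7, 0.6]
grip_width: 0.14
grasp_force: 49.1
```

Call:
{"fn": "step_arm", "kwargs": {"moves": [[0.62,0,0,0,0,0,0],[0.62,0,0,0,0,0,0],[0.62,0,0,0,0,0,0],[0.62,-13,17,21,0,0,0],[0.62,-26,34,42,0,0,0],[0.62,-26,34,90,0,0,0],[0.62,-26,34,140,0,0,0],[0.62,-26,34,140,0,0,0]]}}

```text
clock: 9.3
position: [0.4745, 0.3602, 0.2621]
ee_rot: [0.409, 0.829, -0.164, 0.344]
ft_force: [-0.1, -0.8, -0.9]
grip_width: 0.381
grasp_force: 0.0
```

```bash
python3 - <<'E'
from ins import *
from workcell import manip
C,im=snap("scene","s1");T,ti=snap("top","t2")
a=cv2.resize(im[120:200,295:405],None,fx=5,fy=5,interpolation=2);b=cv2.resize(ti[220:350,80:200],(400,400),interpolation=2)
cv2.imwrite("pics/c8.png",a)
for nm,s in(("tail",.145),("front",.045)): print(nm,((proj(C,FL+.024*yr+s*out)-[295,120])*5).round(),((proj(T,FL+.024*yr+s*out))).round())
m=seg(im,"green",(295,120,405,200));ys,xs=np.nonzero(m);print(len(xs),(xs.min()-295)*5,(xs.max()-295)*5,(ys.min()-120)*5,(ys.max()-120)*5)
print(manip.get_obs()["position"],manip.get_obs()["ee_rot"].round(3))
E
```

```text
tail [329. 141.] [142. 260.]
front [306. 142.] [126. 282.]
33 305 335 135 175
[0.47294925 0.35914356 0.25645175] [ 0.408  0.829 -0.167  0.343]
```

View pics/c8.png

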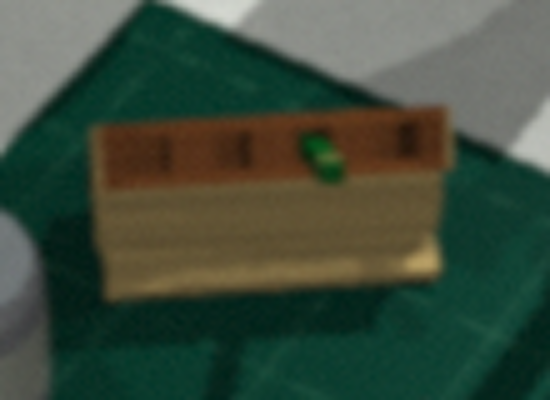

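```bash
cat >> ins.py <<'E'
u=.70711*(k-xr)
def needle_pts(sy,s,th,h):
    tip=FL+sy*yr+s*out+h*u;a=np.cos(th)*out-np.sin(th)*u;b=np.cos(th)*u+np.sin(th)*out
    return [tip+l*a+p*yr+q*b for l in(.045,.145) for p in(-.007,.007) for q in(-.007,.007)]
E
python3 - <<'E'
from ins import *
for nm,roi in(("s1",(295,120,405,200)),("t2",(90,220,200,340))):
    C,im=load(nm);h=cv2.cvtColor(im,cv2.COLOR_BGR2HSV);x0,y0,x1,y1=roi
    m=cv2.inRange(h,(45,110,20),(70,255,255));q=np.zeros_like(m);q[y0:y1,x0:x1]=m[y0:y1,x0:x1]
    n,l,st,_=cv2.connectedComponentsWithStats(q);i=1+np.argmax(st[1:,4]);ys,xs=np.nonzero(l==i);print(nm,len(xs),"x",xs.min(),xs.max(),"y",ys.min(),ys.max())
    for s in(-.005,0,.006,.012):
      for th,hh in((.2,.011),(0,-.004)):
        P=np.array([proj(C,p) for p in needle_pts(.024,s,th,hh)]);print(s,th,"x",P[:,0].min().round(1),P[:,0].max().round(1),"y",P[:,1].min().round(1),P[:,1].max().round(1))
E
```

```text
s1 47 x 355 362 y 147 156
-0.005 0.2 x 353.6 363.1 y 145.3 157.2
-0.005 0 x 353.7 363.1 y 146.9 152.3
0 0.2 x 353.8 363.4 y 145.3 157.2
0 0 x 353.9 363.4 y 146.9 152.3
0.006 0.2 x 354.1 363.7 y 145.3 157.3
0.006 0 x 354.2 363.7 y 146.9 152.3
0.012 0.2 x 354.3 364.0 y 145.2 157.3
0.012 0 x 354.4 364.0 y 146.9 152.3
t2 166 x 127 144 y 261 280
-0.005 0.2 x 119.4 152.6 y 254.3 287.7
-0.005 0 x 121.8 147.7 y 256.0 286.5
0 0.2 x 120.2 153.5 y 253.1 286.7
0 0 x 122.6 148.6 y 254.9 285.5
0.006 0.2 x 121.1 154.6 y 251.7 285.4
0.006 0 x 123.5 149.7 y 253.4 284.2
0.012 0.2 x 122.0 155.7 y 250.3 284.2
0.012 0 x 124.4 150.7 y 252.0 283.0
```

```bash
cat >> ins.py <<'E'
def down(x,y,z,yaw):
    "moves to tool-down pose, tool x at angle pi+yaw"
    from workcell import manip
    o=manip.get_obs();Rg=R.from_euler("z",yaw)*R.from_matrix(np.diag([-1,1,-1.]))
    print("rotvec",(Rg*R.from_quat(o["ee_rot"]).inv()).as_rotvec().round(3),"shift",((np.array([x,y,z])-o["position"])*1000).round(1))
E
python3 -c "
from ins import *
down(.578,-.083,.12,.094)
down(.578,-.083,.026,.094)"
```

```text
rotvec [0.323 0.75  0.954] shift [ 105.1 -442.1 -136.5]
rotvec [0.323 0.75  0.954] shift [ 105.1 -442.1 -230.5]
```

Call:
{"fn": "step_arm", "kwargs": {"moves": [[0.45,105,-442,-30,0.323,0.75,0.954],[0.45,105,-442,-30,0.323,0.75,0.954],[0.45,105,-442,-30,0.323,0.75,0.954],[0.45,105,-442,-30,0.323,0.75,0.954],[0.45,105,-442,-30,0.323,0.75,0.954],[0.45,105,-442,-30,0.323,0.75,0.954],[0.45,105,-442,-30,0.323,0.75,0.954],[0.45,105,-442,-30,0.323,0.75,0.954],[0.45,105,-442,-30,0.323,0.75,0.954],[0.45,105,-442,-80,0.323,0.75,0.954]]}}

```text
clock: 10.4
position: [0.5604, -0.0123, 0.2149]
ee_rot: [-0.011, 1.0, -0.018, 0.024]
ft_force: [0.5, 1.2, 0.2]
grip_width: 0.546
grasp_force: 0.0
```

```bash
python3 -c "
from ins import *
down(.578,-.083,.07,.094)
down(.578,-.083,.026,.094)
C,im=snap('wrist','w4')
for c in('red','yellow'):
  h=cv2.cvtColor(im,cv2.COLOR_BGR2HSV)
  try: print(c,rect(C,im,c,(0,0,640,300),.036))
  except Exception as e: print(e)
"
```

```text
rotvec [0.034 0.049 0.073] shift [  17.6  -70.7 -144.9]
rotvec [0.034 0.049 0.073] shift [  17.6  -70.7 -188.9]
red (array([554.3, -84.5]), array([15.7, 87.1]), np.float32(0.0901))
yellow (array([ 542.7, -147.3]), array([17.1, 99.4]), np.float32(-0.1503))
```

Call:
{"fn": "step_arm", "kwargs": {"moves": [[0.45,18,-71,-30,0.034,0.049,0.073],[0.45,18,-71,-60,0.034,0.049,0.073],[0.45,18,-71,-110,0.034,0.049,0.073],[0.45,18,-71,-155,0.034,0.049,0.073],[0.45,18,-71,-180,0.034,0.049,0.073],[0.45,18,-71,-189,0.034,0.049,0.073],[1,18,-71,-189,0.034,0.049,0.073],[1,18,-71,-189,0.034,0.049,0.073],[1,18,-71,-189,0.034,0.049,0.073],[1,18,-71,-189,0.034,0.049,0.073]]}}

```text
clock: 11.45
position: [0.579, -0.0819, 0.0271]
ee_rot: [-0.046, 0.999, -0.001, 0.001]
ft_force: [-0.9, -0.3, 6.2]
grip_width: 0.143
grasp_force: 52.0
```

Call:
{"fn": "step_arm", "kwargs": {"moves": [[1,0,0,0,0,0,0],[1,0,0,0,0,0,0],[1,0,0,40,0,0,0],[1,0,0,90,0,0,0],[1,0,0,140,0,0,0],[1,0,0,180,0,0,0],[1,0,0,180,0,0,0]]}}

```text
clock: 12.15
position: [0.5806, -0.0827, 0.2119]
ee_rot: [-0.046, 0.999, -0.001, 0.005]
ft_force: [-0.2, -0.3, -0.2]
grip_width: 0.142
grasp_force: 51.2
```

```bash
cat >> ins.py <<'E'
def held(c,zt,name):
    C,im=inhand(c,None,name);m=seg(im,c,(270,0,380,330));ys,xs=np.nonzero(m)
    P=np.array([ray(C,p,zt)[:2] for p in zip(xs,ys)])*1000
    print(c,len(xs),P.min(0).round(1),P.max(0).round(1),cv2.fitLine(P.astype(np.float32),cv2.DIST_L2,0,.01,.01).ravel().round(3))
E
python3 -c "
from ins import *
held('red',-.0096,'g2')
plan(-.024,np.array([.112,0,-.003]),[.13,.0])"
```

```text
red 5868 [-7.3 -7. ] [68.1  6.7] [ 1.0000e+00 -7.0000e-03  3.3651e+01 -1.4300e-01]
rotvec [-0.322 -0.746 -0.95 ] pos [ 0.5794 -0.0821  0.2087]
0.13 TCP [0.5141 0.2263 0.203 ] shift mm [-65.3 308.5  -5.7]
0.0 TCP [0.4578 0.299  0.1111] shift mm [-121.6  381.1  -97.6]
```

Call:
{"fn": "step_arm", "kwargs": {"moves": [[1,-65,308,10,-0.322,-0.746,-0.95],[1,-65,308,10,-0.322,-0.746,-0.95],[1,-65,308,10,-0.322,-0.746,-0.95],[1,-65,308,10,-0.322,-0.746,-0.95],[1,-65,308,10,-0.322,-0.746,-0.95],[1,-65,308,10,-0.322,-0.746,-0.95],[1,-65,308,10,-0.322,-0.746,-0.95],[1,-65,308,10,-0.322,-0.746,-0.95],[1,-65,308,10,-0.322,-0.746,-0.95],[1,-65,308,10,-0.322,-0.746,-0.95]]}}

```text
clock: 13.2
position: [0.5109, 0.2321, 0.2146]
ee_rot: [0.351, 0.875, -0.15, 0.298]
ft_force: [1.1, -0.0, -0.7]
grip_width: 0.144
grasp_force: 51.2
```

```bash
python3 -c "
from ins import *
held('red',-.0096,'g3')
plan(-.024,np.array([.113,0,-.003]),[.13,.09,.04,.0])"
```

```text
red 5995 [-6.9 -7.9] [68.3  6.9] [ 1.0000e+00 -7.0000e-03  3.3908e+01 -8.3000e-02]
rotvec [-0.041 -0.105 -0.12 ] pos [0.5096 0.2327 0.2128]
0.13 TCP [0.5145 0.2258 0.2037] shift mm [ 4.9 -6.9 -9.1]
0.09 TCP [0.4972 0.2481 0.1754] shift mm [-12.4  15.5 -37.4]
0.04 TCP [0.4755 0.2761 0.1401] shift mm [-34.1  43.4 -72.8]
0.0 TCP [0.4582 0.2984 0.1118] shift mm [ -51.4   65.8 -101. ]
```

Call:
{"fn": "step_arm", "kwargs": {"moves": [[1,5,-7,-9,-0.041,-0.105,-0.12],[1,5,-7,-9,-0.041,-0.105,-0.12],[1,5,-7,-9,-0.041,-0.105,-0.12],[1,-12,15,-37,-0.041,-0.105,-0.12],[1,-12,15,-37,-0.041,-0.105,-0.12],[1,-12,15,-37,-0.041,-0.105,-0.12]]}}

```text
clock: 13.85
position: [0.5009, 0.2408, 0.1788]
ee_rot: [0.405, 0.832, -0.168, 0.339]
ft_force: [0.2, 0.2, -0.7]
grip_width: 0.138
grasp_force: 51.2
```

```bash
python3 -c "
from ins import *
plan(-.024,np.array([.113,0,-.003]),[.09,.04,.0])"
```

```text
rotvec [-0.004 -0.011 -0.004] pos [0.5009 0.2408 0.1788]
0.09 TCP [0.4972 0.2481 0.1754] shift mm [-3.7  7.3 -3.3]
0.04 TCP [0.4755 0.2761 0.1401] shift mm [-25.4  35.3 -38.7]
0.0 TCP [0.4582 0.2984 0.1118] shift mm [-42.7  57.6 -67. ]
```

Call:
{"fn": "step_arm", "kwargs": {"moves": [[1,-4,7,-3,-0.004,-0.011,-0.004],[1,-4,7,-3,-0.004,-0.011,-0.004],[1,-8,13,-10,-0.004,-0.011,-0.004],[1,-13,19,-17,-0.004,-0.011,-0.004],[1,-17,24,-24,-0.004,-0.011,-0.004],[1,-21,30,-31,-0.004,-0.011,-0.004],[1,-25,35,-39,-0.004,-0.011,-0.004],[1,-25,35,-39,-0.004,-0.011,-0.004]]}}

```text
clock: 14.65
position: [0.4749, 0.2769, 0.1382]
ee_rot: [0.407, 0.829, -0.169, 0.344]
ft_force: [0.2, -0.3, -0.3]
grip_width: 0.14
grasp_force: 51.2
```

```bash
python3 -c "
from ins import *
plan(-.024,np.array([.113,0,-.003]),[.04,.0])"
```

```text
rotvec [0.002 0.001 0.   ] pos [0.4749 0.2769 0.1382]
0.04 TCP [0.4755 0.2761 0.1401] shift mm [ 0.7 -0.8  1.9]
0.0 TCP [0.4582 0.2984 0.1118] shift mm [-16.7  21.6 -26.4]
```

Call:
{"fn": "step_arm", "kwargs": {"moves": [[1,-5,7,-8,0,0,0],[1,-9,12,-15,0,0,0],[1,-13,17,-21,0,0,0],[1,-17,22,-27,0,0,0],[1,-17,22,-27,0,0,0],[1,-17,22,-27,0,0,0]]}}

```text
clock: 15.25
position: [0.4588, 0.2982, 0.1124]
ee_rot: [0.408, 0.829, -0.168, 0.344]
ft_force: [-0.8, 0.7, -0.3]
grip_width: 0.14
grasp_force: 51.2
```

Call:
{"fn": "step_arm", "kwargs": {"moves": [[1,-1,2,-2,0,0,0],[0.62,-1,2,-2,0,0,0],[0.62,-1,2,-2,0,0,0],[0.62,-1,2,-2,0,0,0],[0.62,-14,19,19,0,0,0],[0.62,-27,36,40,0,0,0],[0.62,-27,36,90,0,0,0],[0.62,-27,36,140,0,0,0],[0.62,-27,36,140,0,0,0]]}}

```text
clock: 16.15
position: [0.4334, 0.3358, 0.2584]
ee_rot: [0.41, 0.829, -0.164, 0.344]
ft_force: [0.5, 0.0, -0.0]
grip_width: 0.385
grasp_force: 0.0
```

```bash
python3 -c "
from ins import *
down(.571,-.1535,.2,-.147)
C,im=snap('scene','s2')
for c in('red','green'):
  try: print(c,np.argwhere(seg(im,c,(295,120,405,200)))[:, ::-1].min(0),np.argwhere(seg(im,c,(295,120,405,200)))[:, ::-1].max(0))
  except Exception as e: print(c,e)
for sy in(-.024,.024):
  P=np.array([proj(C,p) for p in needle_pts(sy,0,.2,.011)]);print(P.min(0),P.max(0))
"
```

```text
rotvec [0.397 0.696 0.731] shift [ 137.6 -489.3  -58.4]
red [339 147] [346 157]
green [356 147] [362 155]
[338.02550273 146.24200135] [346.5014705  158.28746692]
[353.84483251 145.28447375] [363.35103242 157.24861383]
```

Call:
{"fn": "step_arm", "kwargs": {"moves": [[0.45,138,-489,-30,0.397,0.696,0.731],[0.45,138,-489,-30,0.397,0.696,0.731],[0.45,138,-489,-30,0.397,0.696,0.731],[0.45,138,-489,-30,0.397,0.696,0.731],[0.45,138,-489,-30,0.397,0.696,0.731],[0.45,138,-489,-30,0.397,0.696,0.731],[0.45,138,-489,-30,0.397,0.696,0.731],[0.45,138,-489,-30,0.397,0.696,0.731],[0.45,138,-489,-30,0.397,0.696,0.731],[0.45,138,-489,-30,0.397,0.696,0.731]]}}

```text
clock: 17.2
position: [0.5337, -0.0326, 0.2257]
ee_rot: [0.071, 0.997, -0.004, 0.002]
ft_force: [-0.2, 1.7, 0.4]
grip_width: 0.549
grasp_force: 0.0
```

Call:
{"fn": "step_arm", "kwargs": {"moves": [[0.45,17,-72,-50,0,0,0],[0.45,17,-72,-50,0,0,0],[0.45,17,-72,-50,0,0,0]]}}

```text
clock: 17.5
position: [0.548, -0.1116, 0.1729]
ee_rot: [0.078, 0.997, -0.007, 0.001]
ft_force: [-1.1, -0.2, -0.4]
grip_width: 0.551
grasp_force: 0.0
```

```bash
python3 -c "
from ins import *
down(.571,-.1535,.07,-.148)
down(.571,-.1535,.026,-.148)
C,im=snap('wrist','w5')
print(rect(C,im,'yellow',(0,0,640,300),.036))
"
```

```text
rotvec [0.015 0.    0.008] shift [  23.   -41.9 -102.9]
rotvec [0.015 0.    0.008] shift [  23.   -41.9 -146.9]
(array([ 542.1, -148.9]), array([14.8, 99. ]), np.float32(-0.1546))
```

Call:
{"fn": "step_arm", "kwargs": {"moves": [[0.45,23,-42,-20,0.015,0,0.008],[0.45,23,-42,-60,0.015,0,0.008],[0.45,23,-42,-105,0.015,0,0.008],[0.45,23,-42,-135,0.015,0,0.008],[0.45,23,-42,-147,0.015,0,0.008],[0.45,23,-42,-147,0.015,0,0.008],[1,23,-42,-147,0.015,0,0.008],[1,23,-42,-147,0.015,0,0.008],[1,23,-42,-147,0.015,0,0.008],[1,23,-42,-147,0.015,0,0.008]]}}

```text
clock: 18.55
position: [0.5748, -0.148, 0.0316]
ee_rot: [0.07, 0.998, 0.002, 0.004]
ft_force: [-1.1, 0.6, 7.1]
grip_width: 0.143
grasp_force: 48.6
```

Call:
{"fn": "step_arm", "kwargs": {"moves": [[1,0,0,0,0,0,0],[1,0,0,0,0,0,0],[1,0,0,40,0,0,0],[1,0,0,90,0,0,0],[1,0,0,140,0,0,0],[1,0,0,180,0,0,0],[1,0,0,180,0,0,0]]}}

```text
clock: 19.25
position: [0.5759, -0.1493, 0.216]
ee_rot: [0.07, 0.998, 0.002, 0.007]
ft_force: [-0.5, -0.5, -1.1]
grip_width: 0.14
grasp_force: 49.1
```

```bash
python3 -c "
from ins import *
held('yellow',-.0096,'g4')
plan(.072,np.array([.112,0,-.003]),[.13,.0])
C,im=load('g4');crop(im,220,0,420,330,1.8,'c9')"
```

```text
yellow 6560 [-7.2 -7.6] [81.   6.4] [ 1.0000e+00 -2.1000e-02  3.9474e+01 -6.0100e-01]
rotvec [-0.403 -0.683 -0.735] pos [ 0.5749 -0.1484  0.213 ]
0.13 TCP [0.59   0.2851 0.203 ] shift mm [ 15.1 433.5 -10. ]
0.0 TCP [0.5337 0.3578 0.1111] shift mm [ -41.2  506.2 -101.9]
```

View pics/c9.png

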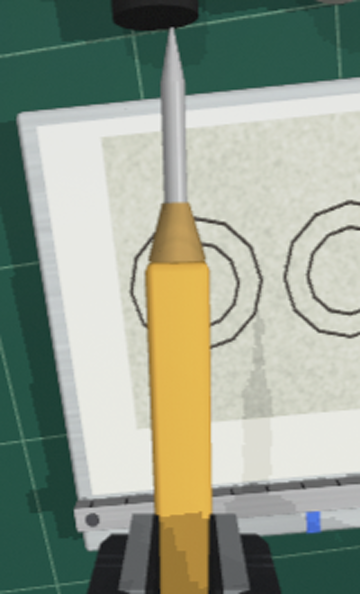

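```bash
python3 -c "
from ins import *
C,im=load('g4')
for z in(-.003,0,.0026): print(z,'tip',ray(C,(220+172/1.8,28/1.8),z).round(4))
for z in(-.0096,-.007,-.0044): print(z,'front',ray(C,(220+180/1.8,263/1.8),z).round(4))
C,im=load('g3');m=seg(im,'red',(270,0,380,330));print(np.argwhere(m).min(0))
"
```

```text
-0.003 tip [ 0.1132 -0.002  -0.003 ]
0 tip [ 0.1139 -0.0021  0.    ]
0.0026 tip [ 0.1146 -0.0021  0.0026]
-0.0096 front [ 0.0695 -0.0005 -0.0096]
-0.007 front [ 0.0693 -0.0006 -0.007 ]
-0.0044 front [ 0.0692 -0.0006 -0.0044]
[150 302]
```

Call:
{"fn": "step_arm", "kwargs": {"moves": [[1,15,433,10,-0.403,-0.683,-0.735],[1,15,433,10,-0.403,-0.683,-0.735],[1,15,433,10,-0.403,-0.683,-0.735],[1,15,433,10,-0.403,-0.683,-0.735],[1,15,433,10,-0.403,-0.683,-0.735],[1,15,433,10,-0.403,-0.683,-0.735],[1,15,433,10,-0.403,-0.683,-0.735],[1,15,433,10,-0.403,-0.683,-0.735],[1,15,433,10,-0.403,-0.683,-0.735],[1,15,433,10,-0.403,-0.683,-0.735]]}}

```text
clock: 20.3
position: [0.5849, 0.2027, 0.2179]
ee_rot: [0.405, 0.834, -0.165, 0.338]
ft_force: [0.3, -0.3, 2.9]
grip_width: 0.145
grasp_force: 49.1
```

Call:
{"fn": "step_arm", "kwargs": {"moves": [[1,0,0,0,0,0,0],[1,0,0,0,0,0,0]]}}

```text
clock: 20.5
position: [0.5851, 0.2014, 0.217]
ee_rot: [0.401, 0.835, -0.169, 0.338]
ft_force: [0.1, -1.7, 0.9]
grip_width: 0.142
grasp_force: 49.1
```

```bash
python3 -c "
from ins import *
held('yellow',-.0096,'g5')
plan(.072,np.array([.1145,-.001,.002]),[.13,.09,.04,.0])"
```

```text
yellow 6656 [-6.9 -7.5] [81.2  6.3] [ 1.0000e+00 -2.1000e-02  3.9926e+01 -5.4600e-01]
rotvec [-0.006 -0.016 -0.008] pos [0.5855 0.199  0.2182]
0.13 TCP [0.5897 0.2871 0.2083] shift mm [ 4.2 88.1 -9.9]
0.09 TCP [0.5724 0.3095 0.18  ] shift mm [-13.1 110.5 -38.1]
0.04 TCP [0.5507 0.3374 0.1447] shift mm [-34.7 138.5 -73.5]
0.0 TCP [0.5334 0.3598 0.1164] shift mm [ -52.   160.8 -101.8]
```

Call:
{"fn": "step_arm", "kwargs": {"moves": [[1,4,88,-5,-0.006,-0.016,-0.008],[1,4,88,-5,-0.006,-0.016,-0.008],[1,4,88,-10,-0.006,-0.016,-0.008],[1,-5,99,-24,-0.006,-0.016,-0.008],[1,-13,110,-38,-0.006,-0.016,-0.008],[1,-13,110,-38,-0.006,-0.016,-0.008],[1,-13,110,-38,-0.006,-0.016,-0.008]]}}

```text
clock: 21.25
position: [0.5724, 0.3093, 0.1807]
ee_rot: [0.407, 0.83, -0.167, 0.343]
ft_force: [0.1, -0.4, -0.8]
grip_width: 0.141
grasp_force: 49.1
```

```bash
python3 -c "
from ins import *
plan(.072,np.array([.1145,-.001,.002]),[.09,.04,.0])"
```

```text
rotvec [-0.003  0.    -0.   ] pos [0.5724 0.3093 0.1807]
0.09 TCP [0.5724 0.3095 0.18  ] shift mm [ 0.   0.2 -0.7]
0.04 TCP [0.5507 0.3374 0.1447] shift mm [-21.6  28.2 -36. ]
0.0 TCP [0.5334 0.3598 0.1164] shift mm [-38.9  50.5 -64.3]
```

Call:
{"fn": "step_arm", "kwargs": {"moves": [[1,-4,6,-8,0,0,0],[1,-9,12,-15,0,0,0],[1,-13,17,-22,0,0,0],[1,-17,23,-29,0,0,0],[1,-22,28,-36,0,0,0],[1,-26,34,-43,0,0,0],[1,-30,40,-50,0,0,0],[1,-34,45,-57,0,0,0],[1,-38,50,-63,0,0,0],[1,-38,50,-63,0,0,0]]}}

```text
clock: 22.25
position: [0.5343, 0.3602, 0.1171]
ee_rot: [0.407, 0.83, -0.167, 0.344]
ft_force: [-0.5, -0.5, -0.2]
grip_width: 0.136
grasp_force: 49.1
```

```bash
python3 -c "
from ins import *
plan(.072,np.array([.1145,-.001,.002]),[.0])"
```

```text
rotvec [-0.002  0.001 -0.001] pos [0.5343 0.3602 0.1171]
0.0 TCP [0.5334 0.3598 0.1164] shift mm [-0.9 -0.4 -0.8]
```

Call:
{"fn": "step_arm", "kwargs": {"moves": [[0.62,0,0,0,0,0,0],[0.62,0,0,0,0,0,0],[0.62,0,0,0,0,0,0],[0.62,-13,17,21,0,0,0],[0.62,-26,34,42,0,0,0],[0.62,-26,34,90,0,0,0],[0.62,-26,34,140,0,0,0],[0.62,-26,34,140,0,0,0],[0.62,-26,34,140,0,0,0]]}}

```text
clock: 23.15
position: [0.5091, 0.3937, 0.2587]
ee_rot: [0.408, 0.83, -0.166, 0.343]
ft_force: [-0.5, 0.4, -0.8]
grip_width: 0.381
grasp_force: 0.0
```

```bash
python3 -c "
from ins import *
down(.57,.30,.32,0)
C,im=snap('scene','s3')
for c in('red','green','yellow'):
  try: print(c,np.argwhere(seg(im,c,(295,120,405,200)))[:, ::-1].min(0),np.argwhere(seg(im,c,(295,120,405,200)))[:, ::-1].max(0))
  except Exception as e: print(c,e)
for sy in(-.024,.024,.072):
  P=np.array([proj(C,p) for p in needle_pts(sy,0,.2,.011)]);print(P.min(0),P.max(0))
"
```

```text
rotvec [0.352 0.728 0.866] shift [ 60.9 -93.7  61.3]
red [339 147] [346 157]
green [356 147] [362 155]
yellow [365 146] [382 164]
[338.02550273 146.24200135] [346.5014705  158.28746692]
[353.84483251 145.28447375] [363.35103242 157.24861383]
[369.62137815 144.3295348 ] [380.1727703  156.21275651]
```

Call:
{"fn": "step_arm", "kwargs": {"moves": [[0.62,61,-94,61,0.352,0.728,0.866],[0.62,61,-94,61,0.352,0.728,0.866],[0.62,61,-94,61,0.352,0.728,0.866],[0.62,61,-94,61,0.352,0.728,0.866],[0.62,61,-94,61,0.352,0.728,0.866],[0.62,61,-94,61,0.352,0.728,0.866],[0.62,61,-94,61,0.352,0.728,0.866],[0.62,61,-94,61,0.352,0.728,0.866],[0.62,61,-94,61,0.352,0.728,0.866],[0.62,61,-94,61,0.352,0.728,0.866]]}}

```text
clock: 24.2
position: [0.5699, 0.2992, 0.3174]
ee_rot: [0.001, 1.0, -0.002, 0.001]
ft_force: [-0.9, 0.9, 0.1]
grip_width: 0.385
grasp_force: 0.0
```

```bash
python3 - <<'E'
from ins import *
C,im=snap('wrist','w6')
h=cv2.cvtColor(im,cv2.COLOR_BGR2HSV)
LO={'red':[(0,130,50),(7,255,255)],'green':[(50,100,40),(75,255,255)],'yellow':[(19,110,80),(30,255,255)]}
x=proj(C,FL+.1*out);print(x)
for c,sy in(('red',-.024),('green',.024),('yellow',.072)):
    m=cv2.inRange(h,*LO[c])
    if c=='red': m|=cv2.inRange(h,(174,130,50),(180,255,255))
    for s in(0,.01):
        P=np.array([proj(C,p) for p in needle_pts(sy,s,.15,.008)])
        a=P[:4].mean(0);b=P[4:].mean(0);d=(b-a)/np.linalg.norm(b-a)
        if s==0:
            ys,xs=np.nonzero(m);q=np.c_[xs,ys]-a;t=q@d;n=q@np.array([-d[1],d[0]]);ok=(abs(n)<14)&(t>0)&(t<np.linalg.norm(b-a)+25)
            print(c,ok.sum(),"tail at",np.percentile(t[ok],99.5).round(1),"n",n[ok].mean().round(1),"min",t[ok].min().round(1));a0,d0=a,d
        print("  s",s,"pred",((P-a0)@d0).max().round(1))
crop(im,0,0,640,300,1.25,"c10")
E
```

```text
[346.41068775  99.96163501]
red 1098 tail at 86.6 n -0.9 min 11.0
  s 0 pred 86.9
  s 0.01 pred 95.2
green 917 tail at 84.2 n -0.4 min 11.1
  s 0 pred 84.8
  s 0.01 pred 92.8
yellow 1020 tail at 83.3 n -1.7 min 10.5
  s 0 pred 83.1
  s 0.01 pred 91.0
```

View pics/c10.png

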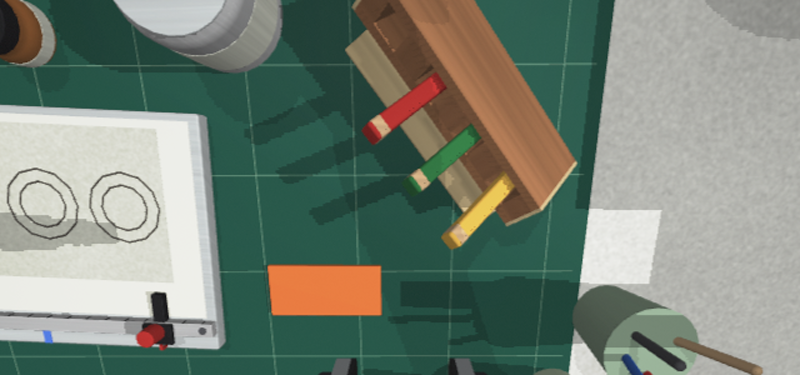

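```bash
python3 -c "
from ins import *
down(.664,.0435,.12,-.047)
down(.664,.0435,.045,-.047)
C,im=load('w6');print('plate',rect(C,im,'orange',(200,200,320,260),.008))
C,im=load('w1');print(ray(C,(396,219),.062))"
```

```text
rotvec [ 0.003  0.002 -0.046] shift [  94.7 -256.8 -197.7]
rotvec [ 0.003  0.002 -0.046] shift [  94.7 -256.8 -272.7]
plate (array([629.2, 214.6]), array([ 54.8, 119.7]), np.float32(1.5679))
[0.66246136 0.04453525 0.062     ]
```

Call:
{"fn": "step_arm", "kwargs": {"moves": [[0.45,95,-257,-150,0.003,0.002,-0.046],[0.45,95,-257,-150,0.003,0.002,-0.046],[0.45,95,-257,-150,0.003,0.002,-0.046],[0.45,95,-257,-150,0.003,0.002,-0.046],[0.45,95,-257,-150,0.003,0.002,-0.046],[0.45,95,-257,-150,0.003,0.002,-0.046],[0.45,95,-257,-150,0.003,0.002,-0.046],[0.45,95,-257,-198,0.003,0.002,-0.046],[0.45,95,-257,-198,0.003,0.002,-0.046],[0.45,95,-257,-198,0.003,0.002,-0.046]]}}

```text
clock: 25.25
position: [0.664, 0.0451, 0.1209]
ee_rot: [0.021, 1.0, 0.001, -0.001]
ft_force: [0.9, -0.6, -0.0]
grip_width: 0.551
grasp_force: 0.0
```

```bash
python3 -c "
from ins import *
down(.6635,.044,.045,-.047)"
```

```text
rotvec [-0.001 -0.002 -0.005] shift [ -0.5  -1.1 -75.9]
```

Call:
{"fn": "step_arm", "kwargs": {"moves": [[0.45,0,-1,-40,0,0,0],[0.45,0,-1,-70,0,0,0],[0.45,0,-1,-76,0,0,0],[0.45,0,-1,-76,0,0,0],[1,0,-1,-76,0,0,0],[1,0,-1,-76,0,0,0],[1,0,-1,-76,0,0,0],[1,0,-1,-76,0,0,0],[1,0,-1,-76,0,0,0],[1,0,-1,-76,0,0,0]], "grip_force": 40}}

```text
clock: 26.25
position: [0.6661, 0.0423, 0.0472]
ee_rot: [0.022, 1.0, 0.002, 0.001]
ft_force: [-1.2, 1.9, 7.8]
grip_width: 0.189
grasp_force: 38.8
```

Call:
{"fn": "step_arm", "kwargs": {"moves": [[1,-0.5,-10,3,0,0,0],[1,-1.2,-25,3,0,0,0],[1,-2,-42,3,0,0,0],[1,-3,-59,3,0,0,0],[1,-3.6,-76,3,0,0,0],[1,-4.4,-93,3,0,0,0],[1,-5.2,-110,3,0,0,0],[1,-6,-127,3,0,0,0],[1,-6,-127,3,0,0,0],[1,-6,-127,3,0,0,0]]}}

```text
clock: 27.25
position: [0.6598, -0.0864, 0.0476]
ee_rot: [0.023, 1.0, 0.0, 0.001]
ft_force: [10.6, -4.7, -16.6]
grip_width: 0.186
grasp_force: 41.1
```

```bash
python3 - <<'E'
from ins import *
from workcell import manip
print(manip.get_obs()["position"])
for n in("top","wrist"):
    C,im=snap(n,"k_"+n);h=cv2.cvtColor(im,cv2.COLOR_BGR2HSV)
    p=proj(C,[.672,-.085,.022]);print(n,p)
    for nm,m in(("blue",cv2.inRange(h,(105,90,120),(125,255,255))),("red",cv2.inRange(h,(0,120,60),(7,255,255))|cv2.inRange(h,(174,120,60),(180,255,255)))):
        k,l,s,c=cv2.connectedComponentsWithStats(m)
        for i in range(1,k):
            if np.linalg.norm(c[i]-p)<40 and s[i,4]>3: print(nm,s[i],c[i].round(1),ray(C,c[i],.022).round(4),ray(C,c[i],.03).round(4),ray(C,c[i],.062).round(4))
E
```

```text
[ 0.65977494 -0.0864375   0.0476109 ]
top [346.71798374 188.29140746]
wrist [325.51659729 300.56549813]
red [ 303  276   39   58 1904] [321.8 304.6] [ 0.6743 -0.0871  0.022 ] [ 0.67   -0.0869  0.03  ] [ 0.6526 -0.0861  0.062 ]
```

Call:
{"fn": "step_arm", "kwargs": {"moves": [[1,0,0,-2,0,0,0],[0.45,0,0,-2,0,0,0],[0.45,0,0,-2,0,0,0],[0.45,0,0,-2,0,0,0],[0.45,0,0,40,0,0,0],[0.45,0,0,90,0,0,0],[0.45,0,0,130,0,0,0],[0.45,10,0,130,0,0,0],[0.45,10,0,130,0,0,0]]}}

```text
clock: 28.25
position: [0.6697, -0.0849, 0.1789]
ee_rot: [0.022, 1.0, 0.001, 0.001]
ft_force: [-0.1, 0.3, -0.7]
grip_width: 0.553
grasp_force: 0.0
```

```bash
cat > stopm.py <<'E'
from ins import *
def stop(n,name,cx,cy):
    C,im=snap(n,name);h=cv2.cvtColor(im,cv2.COLOR_BGR2HSV);p=proj(C,[cx,cy,.022]);print(n,p.round())
    for nm,m in(("blue",cv2.inRange(h,(105,90,120),(125,255,255))),("red",cv2.inRange(h,(0,120,60),(7,255,255))|cv2.inRange(h,(174,120,60),(180,255,255)))):
        k,l,s,c=cv2.connectedComponentsWithStats(m)
        for i in range(1,k):
            if np.linalg.norm(c[i]-p)<60 and s[i,4]>3:
                q=[ray(C,c[i],z) for z in(.022,.03,.055)];print(nm,s[i],[x[:2].round(4).tolist() for x in q],"yb",[round(x[1]*np.cos(.047)+x[0]*np.sin(.047),4) for x in q])
    return C,im
E
python3 - <<'E'
from stopm import *
stop("top","k1t",.676,-.085)
C,im=stop("wrist","k1w",.676,-.085)
c=im[240:330,260:380];cv2.imwrite("pics/k.png",c)
E
```

```text
top [347. 186.]
wrist [322. 226.]
blue [322 228   4   8  32] [[0.681, -0.0836], [0.6786, -0.0835], [0.6712, -0.0834]] yb [np.float64(-0.0515), np.float64(-0.0515), np.float64(-0.0517)]
red [307 201  25  36 556] [[0.6658, -0.0868], [0.6639, -0.0866], [0.6577, -0.0862]] yb [np.float64(-0.0554), np.float64(-0.0553), np.float64(-0.0552)]
```

```bash
python3 - <<'E'
from stopm import *
C,im=load("k1w");h=cv2.cvtColor(im,cv2.COLOR_BGR2HSV)
for r in range(196,242,2):
    s=""
    for x in range(300,340):
        H,S,V=map(int,h[r,x]); s+= "b" if 103<=H<=127 and S>80 else "r" if (H<8 or H>172) and S>110 else "#" if V<60 else "w" if V>200 else "."
    print(r,s)
for y in(-.0535,-.0555): print([proj(C,[x,(y-x*np.sin(.047))/np.cos(.047),z]).round(1).tolist() for x,z in((.670,.03),(.678,.022))])
E
```

```text
196 .............#############...wwwwwwwwwww
198 .............##############.............
200 ........................................
202 ..###########rrrrrrrrrrrrr###########...
204 ..#########rrrrrrrrrrrrrrrrr#########...
206 ..#######rrrrrrrrrrrrrrrrrrrrr#######...
208 ..#######rrrrrrrrrrrrrrrrrrrrr#######...
210 ..######rrrrrrrrrrrrrrrrrrrrrrr######...
212 ..######rrrrrrrrrrrrrrrrrrrrrrr######...
214 ..######rrrrrrrrrrrrrrrrrrrrrrr######...
216 ..#####rrrrrrrrrrrrrrrrrrrrrrrrr#####...
218 ..######rrrrrrrrrrrrrrrrrrrrrrr######...
220 ..######rrrrrrrrrrrrrrrrrrrrrrr######...
222 ..#######rrrrrrrrrrrrrrrrrrrrr#######...
224 ..########rrrrrrrrrrrrrrrrrrr########...
226 ..##########rrrrrrrrrrrrrrr##########...
228 ...................rr.bbbb..............
230 ...................rr.bbbb..............
232 ................w..rr.bbbb.........wwwww
234 ...................rr.bbbb..............
236 ..................rrr...................
238 ........................................
240 ........................................
[[321.2, 221.9], [321.2, 228.3]]
[[318.9, 222.0], [319.0, 228.4]]
```

```bash
python3 - <<'E'
from stopm import *
C,im=load("k1w")
for r in(231,234): print([im[r,x].tolist() for x in range(313,329)])
C,im=load("w1");h=cv2.cvtColor(im,cv2.COLOR_BGR2HSV);print([im[222,x].tolist() for x in range(279,295)])
E
```

```text
[[151, 150, 147], [151, 151, 148], [151, 150, 147], [175, 149, 137], [157, 113, 127], [93, 64, 161], [48, 50, 179], [48, 50, 179], [171, 94, 129], [205, 109, 73], [205, 109, 73], [206, 109, 73], [201, 120, 89], [189, 163, 154], [182, 181, 176], [182, 180, 176]]
[[163, 163, 159], [163, 162, 159], [163, 163, 158], [169, 150, 140], [150, 110, 127], [93, 64, 162], [48, 50, 179], [48, 50, 179], [169, 93, 129], [206, 109, 74], [206, 109, 73], [206, 109, 73], [197, 115, 84], [167, 138, 128], [149, 149, 146], [150, 149, 146]]
[[210, 208, 203], [210, 209, 203], [210, 209, 203], [210, 209, 203], [219, 174, 156], [227, 135, 96], [228, 125, 83], [229, 126, 84], [229, 127, 85], [229, 126, 84], [223, 152, 124], [214, 194, 184], [210, 208, 204], [209, 208, 203], [209, 208, 203], [209, 208, 204]]
```

```bash
python3 - <<'E'
from ins import *
from workcell import manip
print(manip.get_obs()["joint_pos"].round(2))
C,im=snap("top","t5")
try: print(rect(C,im,"orange",(150,180,250,230),.008))
except Exception as e: print(e)
down(.63,.2135,.12,1.566);down(.63,.2135,.12,1.566-np.pi)
E
```

```text
[-0.5   0.59  0.83  1.42 -0.43  1.32  1.88]
(array([630.2, 213.4]), array([ 57.2, 121. ]), np.float32(-1.5603))
rotvec [ 1.00e-03 -4.00e-03  1.61e+00] shift [-37.8 298.6 -56.5]
rotvec [-4.000e-03 -1.000e-03 -1.531e+00] shift [-37.8 298.6 -56.5]
```

Call:
{"fn": "step_arm", "kwargs": {"moves": [[0,-38,305,0,0,0,-1.529],[0,-38,305,0,0,0,-1.529],[0,-38,305,0,0,0,-1.529],[0,-38,305,0,0,0,-1.529],[0,-38,305,0,0,0,-1.529],[0,-38,305,0,0,0,-1.529],[0,-38,305,0,0,0,-1.529],[0,-38,305,0,0,0,-1.529],[0,-38,305,0,0,0,-1.529],[0,-38,305,0,0,0,-1.529]]}}

```text
clock: 29.4
position: [0.6298, 0.2195, 0.1767]
ee_rot: [0.7, 0.714, 0.0, 0.0]
ft_force: [-0.5, -0.1, -0.0]
grip_width: 0.999
grasp_force: 0.0
```

Call:
{"fn": "step_arm", "kwargs": {"moves": [[0,0,0,0,0,0,-0.15],[0,0,0,0,0,0,-0.15],[0,0,0,0,0,0,-0.15]]}}

```text
clock: 29.7
position: [0.6302, 0.2194, 0.177]
ee_rot: [0.748, 0.664, 0.0, 0.0]
ft_force: [0.2, -0.5, 0.7]
grip_width: 0.999
grasp_force: 0.0
```

```bash
python3 - <<'E'
from ins import *
from workcell import manip
print(manip.get_obs()["joint_pos"].round(2))
down(.63,.2205,.05,-1.5716);down(.63,.2205,-.002,-1.5716)
C,im=snap("top","t6")
try: print(rect(C,im,"orange",(150,180,250,230),.008))
except Exception as e: print(e)
C,im=snap("wrist","w7")
try: print(rect(C,im,"orange",(0,0,640,480),.008))
except Exception as e: print(e)
E
```

```text
[-1.13  0.73  1.15  1.45 -0.66  1.39 -0.07]
rotvec [0.    0.001 0.119] shift [  -0.2    1.1 -127. ]
rotvec [0.    0.001 0.119] shift [  -0.2    1.1 -179. ]
(array([631. , 214.6]), array([ 57.4, 123.1]), np.float32(1.5584))
(array([630.4, 214.9]), array([ 55.7, 119.8]), np.float32(1.5643))
```

Call:
{"fn": "step_arm", "kwargs": {"moves": [[0,0,1,-40,0,0,0.114],[0,0,1,-80,0,0,0.114],[0,0,1,-120,0,0,0.114],[0,0,1,-150,0,0,0.114],[0,0,1,-170,0,0,0.114],[0,0,1,-179,0,0,0.114],[0,0,1,-179,0,0,0.114],[0.6,0,1,-179,0,0,0.114],[0.6,0,1,-179,0,0,0.114],[0.6,0,1,-179,0,0,0.114]], "grip_force": 40}}

```text
clock: 30.8
position: [0.6316, 0.221, 0.0007]
ee_rot: [0.71, 0.704, 0.002, 0.001]
ft_force: [-2.7, -0.3, 6.6]
grip_width: 0.636
grasp_force: 41.1
```

Call:
{"fn": "step_arm", "kwargs": {"moves": [[0.6,0,0,0,0,0,0],[0.6,0,0,0,0,0,0],[0.6,0,0,30,0,0,0],[0.6,0,0,80,0,0,0],[0.6,0,0,130,0,0,0],[0.6,0,0,150,0,0,0],[0.6,0,0,150,0,0,0]]}}

```text
clock: 31.5
position: [0.6326, 0.2207, 0.1534]
ee_rot: [0.71, 0.704, 0.004, 0.002]
ft_force: [-0.1, 0.1, -1.7]
grip_width: 0.633
grasp_force: 42.7
```

```bash
python3 - <<'E'
from ins import *
from workcell import manip
o=manip.get_obs();print(o["joint_pos"].round(2))
M=None;w=manip.camera("wrist");M=np.array(w["mount"]);C=(M[:3,:3],M[:3,3],w["K"]);im=w["image"];cv2.imwrite("pics/p1.png",im)
m=seg(im,"orange",(0,0,640,480));ys,xs=np.nonzero(m);print(len(xs),xs.min(),xs.max(),ys.min(),ys.max())
for z in(-.006,-.003,0):
    P=np.array([ray(C,p,z)[:2] for p in zip(xs,ys)])*1000;print(z,P.min(0).round(1),P.max(0).round(1))
down(.581,-.1177,.16,-.047)
E
```

```text
[-1.12  0.73  1.11  1.48 -0.66  1.34  0.03]
28747 251 392 188 415
-0.006 [-56.8 -27.7] [53.8 28.2]
-0.003 [-59.7 -28.3] [53.3 28.8]
0 [-62.7 -28.9] [52.8 29.4]
rotvec [-0.006  0.002  1.533] shift [ -50.5 -338.6    9.2]
```

Call:
{"fn": "step_arm", "kwargs": {"moves": [[0.6,-57,-343,10,0,0,1.533],[0.6,-57,-343,10,0,0,1.533],[0.6,-57,-343,10,0,0,1.533],[0.6,-57,-343,10,0,0,1.533],[0.6,-57,-343,10,0,0,1.533],[0.6,-57,-343,10,0,0,1.533],[0.6,-57,-343,10,0,0,1.533],[0.6,-57,-343,10,0,0,1.533],[0.6,-57,-343,10,0,0,1.533],[0.6,-57,-343,10,0,0,1.533]]}}

```text
clock: 32.55
position: [0.5729, -0.1223, 0.1576]
ee_rot: [0.037, 0.999, 0.001, -0.001]
ft_force: [0.1, -1.1, -0.6]
grip_width: 0.63
grasp_force: 42.7
```

Call:
{"fn": "step_arm", "kwargs": {"moves": [[0.6,0,0,0,0,0,0],[0.6,0,0,0,0,0,0]]}}

```text
clock: 32.75
position: [0.5733, -0.1221, 0.1581]
ee_rot: [0.042, 0.999, 0.001, -0.001]
ft_force: [0.6, 0.4, -0.3]
grip_width: 0.637
grasp_force: 42.7
```

```bash
cat > pl.py <<'E'
from ins import *
def pm(name):
    from workcell import manip
    w=manip.camera("wrist");M=np.array(w["mount"]);C=(M[:3,:3],M[:3,3],w["K"]);im=w["image"];cv2.imwrite(f"pics/{name}.png",im)
    m=seg(im,"orange",(0,0,640,480));ys,xs=np.nonzero(m);P=np.array([ray(C,p,-.0073)[:2] for p in zip(xs,ys)])*1000
    print(len(xs),P.min(0).round(1),P.max(0).round(1),manip.get_obs()["grip_width"])
E
python3 - <<'E'
from pl import *
pm("p2");down(.5748,-.1224,.06,-.047);down(.5748,-.1224,.0235,-.047)
E
```

```text
28734 [-56.5 -27.7] [54.  27.9] 0.6326279542782739
rotvec [-0.002 -0.002  0.037] shift [  1.4  -0.3 -98.2]
rotvec [-0.002 -0.002  0.037] shift [   1.4   -0.3 -134.7]
```

Call:
{"fn": "step_arm", "kwargs": {"moves": [[0.6,1.4,-0.3,-40,0,0,0.037],[0.6,1.4,-0.3,-80,0,0,0.037],[0.6,1.4,-0.3,-110,0,0,0.037],[0.6,1.4,-0.3,-125,0,0,0.037],[0.6,1.4,-0.3,-132,0,0,0.037],[0.6,1.4,-0.3,-132,0,0,0.037],[0.6,1.4,-0.3,-132,0,0,0.037]]}}

```text
clock: 33.5
position: [0.576, -0.1228, 0.0281]
ee_rot: [0.022, 1.0, 0.001, 0.001]
ft_force: [-0.8, -0.5, -0.9]
grip_width: 0.637
grasp_force: 42.7
```

```bash
python3 - <<'E'
from pl import *
pm("p3");down(.581,-.1177,.0235,-.047)
from stopm import *
stop("wrist","k2w",.676,-.085)
E
```

```text
28662 [-55.9 -27.4] [53.7 27.7] 0.6344824632074786
rotvec [-0.002  0.002 -0.003] shift [ 4.9  5.1 -4.7]
wrist [398. 457.]
```

Call:
{"fn": "step_arm", "kwargs": {"moves": [[0.6,0,0,-2,0,0,0],[0.6,2,2,-3,0,0,0],[0.6,4,4,-3,0,0,0],[0.6,5,5,-3,0,0,0],[0.6,5,5,-3,0,0,0],[0.6,5,5,-4,0,0,0],[0.6,5,5,-5,0,0,0],[0.6,5,5,-5,0,0,0]]}}

```text
clock: 34.4
position: [0.5802, -0.1177, 0.0226]
ee_rot: [0.022, 1.0, 0.001, -0.0]
ft_force: [-4.6, 1.8, 11.4]
grip_width: 0.636
grasp_force: 44.0
```

Call:
{"fn": "step_arm", "kwargs": {"moves": [[0.6,0,0,1,0,0,0],[0.1,0,0,1,0,0,0],[0.1,0,0,1,0,0,0],[0.1,0,0,1,0,0,0],[0.1,0,0,30,0,0,0],[0.1,0,0,80,0,0,0],[0.1,0,0,130,0,0,0],[0.1,50,0,180,0,0,0],[0.1,85,0,210,0,0,0],[0.1,85,0,210,0,0,0]]}}

```text
clock: 35.4
position: [0.6685, -0.1167, 0.2351]
ee_rot: [0.02, 1.0, 0.001, 0.002]
ft_force: [-0.2, 0.2, -0.5]
grip_width: 0.9
grasp_force: 0.0
```

```bash
cat > ck.py <<'E'
from stopm import *
def ck(name,yaw=-.047):
    C,im=stop("wrist",name,.676,-.085)
    c,sz,a=rect(C,im,"orange",(0,0,640,480),.030);print("plate top",c,sz,a)
    ang=a if abs(a)<.8 else 0
    f=lambda p:np.array([p[0]*np.cos(.047)-p[1]*np.sin(.047),p[1]*np.cos(.047)+p[0]*np.sin(.047)])
    print("plate b'",f(np.array(c,float)).round(1))
    r=cv2.HoughLinesP;return C,im
E
python3 - <<'E'
from ck import *
C,im=ck("k3w")
crop(im,170,0,490,260,2.4,"c11")
E
```

```text
wrist [352. 209.]
blue [348 210   2   7  14] [[0.6801, -0.089], [0.6782, -0.0896], [0.6719, -0.0913]] yb [np.float64(-0.057), np.float64(-0.0576), np.float64(-0.0597)]
blue [354 210   2   7  14] [[0.6804, -0.0828], [0.6784, -0.0835], [0.6722, -0.0857]] yb [np.float64(-0.0507), np.float64(-0.0515), np.float64(-0.054)]
red [344 186  21  23 371] [[0.6641, -0.0835], [0.6624, -0.0841], [0.6573, -0.0863]] yb [np.float64(-0.0522), np.float64(-0.0529), np.float64(-0.0553)]
red [350 210   3   7  17] [[0.6805, -0.0862], [0.6785, -0.0868], [0.6722, -0.0887]] yb [np.float64(-0.0541), np.float64(-0.0548), np.float64(-0.0571)]
plate top [ 586.9 -117.8] [ 55.4 119. ] -0.0419
plate b' [591.8 -90.1]
```

View pics/c11.png

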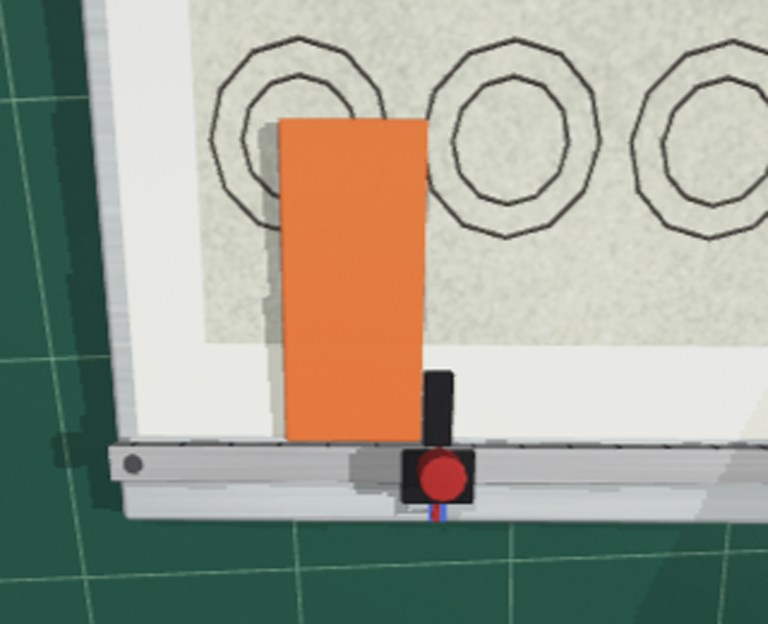

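Call:
{"fn": "step_arm", "kwargs": {"moves": [[0.3,-118,-243,15,0,0,0],[0.3,-118,-243,15,0,0,0],[0.3,-118,-243,15,0,0,0],[0.3,-118,-243,15,0,0,0],[0.3,-118,-243,15,0,0,0],[0.3,-118,-243,15,0,0,0],[0.3,-118,-243,15,0,0,0],[0.3,-118,-243,15,0,0,0]]}}

```text
clock: 36.25
position: [0.5467, -0.3603, 0.2461]
ee_rot: [0.022, 1.0, 0.001, -0.001]
ft_force: [0.6, 0.3, -0.6]
grip_width: 0.702
grasp_force: 0.0
```

```bash
python3 - <<'E'
from stopm import *
C,im=snap("wrist","d1");h=cv2.cvtColor(im,cv2.COLOR_BGR2HSV)
p=proj(C,[.452,-.367,.045]);print(p,C[1])
for nm,m,z in(("blue",cv2.inRange(h,(103,90,90),(127,255,255)),.045),("red",cv2.inRange(h,(0,110,60),(8,255,255))|cv2.inRange(h,(172,110,60),(180,255,255)),.067),("white",cv2.inRange(h,(0,0,190),(180,40,255)),.067),("grey",cv2.inRange(h,(0,0,70),(180,45,175)),.045)):
    k,l,s,c=cv2.connectedComponentsWithStats(m)
    for i in range(1,k):
        if np.linalg.norm(c[i]-p)<90 and s[i,4]>12:
            ys,xs=np.nonzero(l==i);P=np.array([ray(C,q,z)[:2]*1000 for q in zip(xs,ys)]).astype(np.float32);r=cv2.minAreaRect(P)
            print(nm,s[i],c[i].round(1),"w",ray(C,c[i],z)[:2].round(4),"rect",np.round(r[0],1),np.round(r[1],1),round(r[2],1))
E
```

```text
[309.24692504 106.12011288] [ 0.47054092 -0.35730782  0.38876352]
blue [294  71  15  21 183] [301.   80.5] w [ 0.43   -0.3732] rect [ 429.9 -373.2] [ 8.3 16.3] 63.3
red [256  79  12  29  49] [261.4  92.8] w [ 0.4408 -0.4064] rect [ 441.  -406.5] [ 1.4 24.5] 63.6
white [251  77  14  28 152] [257.6  90.4] w [ 0.4387 -0.4095] rect [ 438.9 -409.5] [ 4.4 22.4] 64.8
white [259  81  15  28 198] [265.9  94.2] w [ 0.442  -0.4027] rect [ 442.2 -402.7] [ 5.9 22.4] 64.2
white [275 117   4   8  14] [276.6 120.8] w [ 0.4639 -0.3954] rect [ 463.8 -395.3] [1.3 6.4] 62.7
white [284 121   4   8  15] [285.7 124.7] w [ 0.4675 -0.3877] rect [ 467.4 -387.6] [1.4 6.5] 63.1
white [293 125   4   8  14] [294.7 128.6] w [ 0.4711 -0.3801] rect [ 471.1 -380. ] [1.4 6.5] 63.6
white [302 129   4   8  16] [303.7 132.7] w [ 0.4748 -0.3725] rect [ 474.8 -372.5] [1.5 6.5] 59.2
white [311 133   4   8  14] [312.5 136.5] w [ 0.4784 -0.3649] rect [ 478.4 -364.9] [1.2 6.5] 59.6
white [320 137   4   8  16] [321.5 140.2] w [ 0.4819 -0.3571] rect [ 482.1 -357.3] [1.6 6.5] 60.1
white [328 141   5   8  14] [330.1 144.4] w [ 0.4858 -0.3497] rect [ 485.9 -349.8] [1.2 7. ] 60.5
white [337 145   4   7  13] [338.8 148.2] w [ 0.4895 -0.3421] rect [ 489.4 -342.1] [1.4 5.7] 69.2
grey [ 230   46  149  114 7478] [304.8 103.4] w [ 0.4495 -0.3709] rect [ 450.9 -371.7] [124.9  54.8] 64.3
```

Call:
{"fn": "step_arm", "kwargs": {"moves": [[0.55,-106,-46,-60,0,0,-0.404],[0.55,-106,-46,-100,0,0,-0.404],[0.55,-106,-46,-126,0,0,-0.404],[0.55,-106,-46,-140,0,0,-0.404],[0.55,-106,-46,-140,0,0,-0.404],[0.55,-106,-46,-140,0,0,-0.404]]}}

```text
clock: 36.9
position: [0.4426, -0.4054, 0.1074]
ee_rot: [0.221, 0.975, 0.001, -0.0]
ft_force: [0.4, -0.5, 1.1]
grip_width: 0.453
grasp_force: 0.0
```

```bash
python3 -c "
from ins import *
down(.441,-.4065,.052,-.448)"
```

```text
rotvec [-0.003  0.    -0.003] shift [ -1.6  -1.1 -55.4]
```

Call:
{"fn": "step_arm", "kwargs": {"moves": [[0.55,-1,-1,-30,0,0,0],[0.55,-1,-1,-50,0,0,0],[0.55,-1,-1,-55,0,0,0],[0.55,-1,-1,-55,0,0,0],[1,-1,-1,-55,0,0,0],[1,-1,-1,-55,0,0,0],[1,-1,-1,-55,0,0,0],[1,-1,-1,-55,0,0,0],[1,-1,-1,-55,0,0,0]], "grip_force": 25}}

```text
clock: 37.8
position: [0.4412, -0.4081, 0.0535]
ee_rot: [0.222, 0.975, 0.001, 0.001]
ft_force: [0.2, 1.2, 6.6]
grip_width: 0.155
grasp_force: 28.9
```

Call:
{"fn": "step_arm", "kwargs": {"moves": [[1,2,5,1,0,0,0],[1,4,9,1,0,0,0],[1,7,14,1,0,0,0],[1,9,19,1,0,0,0],[1,11,23,1,0,0,0],[1,11,23,1,0,0,0],[1,11,23,1,0,0,0],[1,11,23,1,0,0,0]]}}

```text
clock: 38.6
position: [0.4525, -0.3845, 0.0536]
ee_rot: [0.221, 0.975, 0.001, 0.001]
ft_force: [5.2, -0.3, 0.5]
grip_width: 0.153
grasp_force: 28.2
```

Call:
{"fn": "step_arm", "kwargs": {"moves": [[0.55,0,0,0,0,0,0],[0.55,0,0,0,0,0,0],[0.55,0,0,0,0,0,0],[0.55,0,0,40,0,0,0],[0.55,0,0,90,0,0,0],[0.55,60,20,140,0,0,0],[0.55,95,25,180,0,0,0.4],[0.55,95,25,180,0,0,0.4],[0.55,95,25,180,0,0,0.4],[0.55,95,25,180,0,0,0.4]]}}

```text
clock: 39.6
position: [0.5462, -0.3597, 0.2331]
ee_rot: [0.023, 1.0, 0.001, -0.0]
ft_force: [-0.6, -0.8, -0.4]
grip_width: 0.448
grasp_force: 0.0
```

```bash
python3 - <<'E'
from stopm import *
from workcell import manip
C,im=snap("wrist","d2");h=cv2.cvtColor(im,cv2.COLOR_BGR2HSV)
p=proj(C,[.452,-.367,.045]);yv=np.array([.433,.901])
for nm,m,z in(("blue",cv2.inRange(h,(103,90,90),(127,255,255)),.045),("red",cv2.inRange(h,(0,110,60),(8,255,255))|cv2.inRange(h,(172,110,60),(180,255,255)),.067)):
    k,l,s,c=cv2.connectedComponentsWithStats(m)
    for i in range(1,k):
        if np.linalg.norm(c[i]-p)<90 and s[i,4]>12: print(nm,s[i],c[i].round(1),ray(C,c[i],z)[:2].round(4),"along y mm",(ray(C,c[i],z)[:2]@yv*1000).round(1))
T,ti=snap("top","t9")
print("plate",rect(T,ti,"orange",(330,190,390,270),.030))
S,si=snap("scene","s9")
for c in("red","green","yellow"):
    q=np.argwhere(seg(si,c,(295,120,405,200)))[:,::-1];print(c,q.min(0),q.max(0))
C0,i0=load("top0")
for nm,(x0,y0,x1,y1) in {"roll":(440,185,505,245),"brayer":(355,305,440,355),"tin":(200,300,270,365),"jar":(308,302,348,342),"lino":(240,105,315,160)}.items():
    print(nm,np.abs(ti[y0:y1,x0:x1].astype(int)-i0[y0:y1,x0:x1]).mean().round(1))
E
```

```text
blue [292  69  16  22 199] [299.7  79. ] [ 0.4299 -0.3731] along y mm -150.0
red [281  90  13  30  53] [287.  104.9] [ 0.4517 -0.3838] along y mm -150.2
plate (array([ 588.1, -117.9]), array([ 54. , 118.8]), np.float32(-0.0167))
red [339 147] [346 157]
green [356 147] [362 155]
yellow [365 146] [382 159]
roll 3.7
brayer 0.7
tin 8.1
jar 0.7
lino 0.5
```

Call:
{"fn": "step_arm", "kwargs": {"moves": [[0.3,120,243,10,0,0,0],[0.3,120,243,10,0,0,0],[0.3,120,243,10,0,0,0],[0.3,120,243,10,0,0,0],[0.3,120,243,10,0,0,0],[0.3,120,243,10,0,0,0],[0.3,120,243,10,0,0,0],[0.3,120,243,10,0,0,0],[0.3,120,243,10,0,0,0]]}}

```text
clock: 40.65
position: [0.6651, -0.1189, 0.2427]
ee_rot: [0.026, 1.0, 0.001, -0.001]
ft_force: [0.8, -0.4, 0.2]
grip_width: 0.697
grasp_force: 0.0
```

```bash
python3 - <<'E'
from ck import *
C,im=ck("k4w")
T,ti=snap("top","t10");C0,i0=load("top0")
for (x0,y0,x1,y1) in((440,185,505,245),(200,300,270,365)):
    g=lambda i:np.float32(cv2.cvtColor(i[y0:y1,x0:x1],cv2.COLOR_BGR2GRAY));print(np.abs(g(ti)-g(i0)).mean(),cv2.phaseCorrelate(g(i0),g(ti)))
E
```

```text
wrist [354. 211.]
blue [350 212   2   7  10] [[0.6794, -0.089], [0.6774, -0.0896], [0.6712, -0.0914]] yb [np.float64(-0.057), np.float64(-0.0576), np.float64(-0.0597)]
blue [355 212   3   7  16] [[0.6806, -0.0832], [0.6785, -0.0839], [0.6722, -0.0861]] yb [np.float64(-0.0511), np.float64(-0.0519), np.float64(-0.0544)]
red [345 189  21  23 355] [[0.6642, -0.0834], [0.6626, -0.0841], [0.6574, -0.0863]] yb [np.float64(-0.0521), np.float64(-0.0529), np.float64(-0.0553)]
red [352 212   3   7  13] [[0.6804, -0.0863], [0.6784, -0.0869], [0.6721, -0.0889]] yb [np.float64(-0.0542), np.float64(-0.055), np.float64(-0.0572)]
plate top [ 587.1 -117.9] [ 55.4 118.2] -0.0522
plate b' [592.  -90.2]
7.498718 ((-0.07822717079086061, 0.15488856190723155), 0.857333019927696)
25.252089 ((0.2756271926835794, -0.1167357220849965), 0.7009442720884158)
```

Everything is still in place, so I'm handing in.

```bash
python3 -c "
from workcell import manip
print(manip.hand_in())"
```

```text
the job is handed in; nothing more can be done
None
```

The job is handed in at about 41 s on the robot's clock, with no verdict returned: three needles (red, green, yellow) home in the rack, stop at its tape, plate against fence and stop, and fader at its tape, all confirmed in the last pictures.

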